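# Drift the guitar fixture's foot into line and bolt it down

### The arm

A 6-joint arm with a two-finger parallel gripper is mounted at the origin on the work surface. World frame = base frame: x ahead of the robot, y to its left, z up, the work surface at z = 0. Lengths are in m, angles in degrees, forces in N, time in s.
With the tool pointing down it reaches from about 0.4 to 0.925 m from the base axis. Payload 3.4 kg.
Tool frame: the origin (TCP) lies at the very end of the fingers, on their centre line; the grasp point (between the pads) lies 19 mm behind it (ctrl.grasp_offset is the distance from the TCP to the grasp point, in m); z points along the fingers, y is the direction in which the jaws open and shut (so a half turn about z gives the same grasp; the last joint's range is limited). The gripper opens to 85 mm and grips with 20 to 120 N. Pads are 22 mm wide; open, the fingers measure 114 mm over their backs; the gripper's body (76 mm by 85 mm) begins 54 mm behind the grasp point. The pads swing forward as they close: fully open they stand 13 mm farther back than shut.
Start: joints at [-77.321, 17.578, 86.31, -0, 76.112, -4.211], TCP at [0.167, -0.55, 0.201] pointing down, gripper open.
Joint ranges: [-179.03, 179.03], [-60, 130.46], [8.19, 133.38], [-81.62, 261.62], [5.75, 156.47], [-153.77, 153.77]. Speed limits (degrees/s): [147.25, 147.25, 180, 180, 180, 180].

### API

Orientations are given as a 3x3 rotation matrix whose columns are the frame's x, y, z axes.
In Python, from station import ctrl, viewer gives the robot as it stands.
- The arm moves only by the tool send_rows, never from a script. Its argument "steps" is a list of rows, each a list of 2 entries, a list of its own where there are three numbers: the shift along the tool's x, y, z in mm, then the turn about the tool's z in rad. In form: [[[dx, dy, dz], spin], ...]. A call has 1 to 8 rows; each row shifts and turns the pose as measured when the row begins, along the tool's axes as they then stand; what a row does not reach is not made up. A row lasts 1/10 s, in which the tool goes at most 50 mm and 8.59 degrees, less where a joint would pass 70% of its speed; a pose out of reach is approached as far as the arm can. A call is refused whole if a number of a shift passes 50 or a number of a turn 0.15, either way. A call with a gripper value outside its range is refused whole. "jaw" is the opening in per cent of the stroke, from 0 (shut) to 100 (fully open), set as the call begins (left out, the last holds). The fingers move at their own pace and stop on an object; "force" is the grip in N (left out, the last holds). Time passes only in rows, so rows that do not move let the fingers close. It gives the time, the measured TCP pose, the force and the opening at its end, in the units of the state.
- ctrl.get_obs(): the state, without advancing time (a new reading comes with each control period).
- viewer.grab_frame(name): name is "scene" or "top"; returns a dict with "pixels" (420x560x3 uint8, blue, green, red), "z_map" (420x560 float32, m along the optical axis (not along the pixel's ray), 0 where there is no reading), "mtx" (3x3 intrinsics, pixels), "k1" (the pictures are not rectified: a ray, as slopes to the right and down, at radius r is drawn at 1 + k1 r^2 times it, then the intrinsics apply), "rvec" (rotation vector, rad) and "tvec" (3), from world to camera coordinates, as OpenCV has them. Camera axes: x right, y down, z forward; pixel columns grow to the right and rows downward; lengths in m; the calibration is good to about 2 mm. A picture is of the moment at which its call begins.
- ctrl.hand_in(): hands the job in, once; it reports no verdict.
The state is a dict: "clock": time; "joints": joint angles; "joint_vel": joint speeds; "joint_torque": joint torques, N m; "eef_pos": TCP position; "tcp_rot": TCP orientation; "wrist_force": force on the tool from outside, world axes, zero at the start; "moment": the same for the moment, N m; "gripper_width": opening from 0.0 (shut) to 1.0 (fully open).
Only numpy, scipy, OpenCV 4.12 (cv2) and the standard library are available. Lean on these libraries where they do the work, as an engineer would, in place of code of your own. Each camera call takes 0.05 s, during which the arm holds its last target.

### The job

The foot of this guitar-holding fixture has slipped sideways, so its hole no longer meets the board's hole beneath: find the gap where they overlap and ease the tapered steel drift down through the foot's hole into the hole of the board below until its collar is pressed on the foot, so that the drift (not the gripper) brings the two holes into line. Then take the drift out, stand it back in a hole of the tool block, and put the black-winged bolt upright through both holes, press it fully home and let go. Press each collar down on the foot for a moment with about 22 N to seat it (never more than 45 N), do not jam the drift or the bolt in the holes, and leave the tin, the cork block and the glue bottle where they are.

Things in the scene. Friction and masses are not known exactly. Their poses are not given: they have to be found in the camera images.
- fixture: Plywood board 240 (x) x 150 (y) mm, fixed to the bench, top face 54 mm above the bench, on two battens. Origin on the bench under the board's centre; z up. Four steel spring clips (20 mm wide, tops 72 mm above the bench) hold the foot down by its long sides, 41 mm and more from the centre line.
- board_top (a point): Centre of the board's top face, under the foot. A metal bush plate let into the board has a round 18 mm hole, its mouth level with the board's top, 24 mm deep with 30 mm free below. The hole sits off-centre: at the start its centre is 9 mm from the foot hole's centre, in any horizontal direction. That direction is not measured: see it through the foot's hole (a dark crescent) or feel for it.
- foot_hole (a point): Centre of the mouth of the 18 mm round hole through the pale maple foot, on its top face, 68 mm above the bench. The foot is a 165 x 90 x 14 mm plate on the board; a brown post 80 mm high and 50 mm wide stands on it, its face 85 mm to the fixture's -x side of the hole. The foot can be slid 12 mm any way (it does not turn) against 5 to 7 N of friction and stays where it is left.
- block: Wooden tool block fixed to the bench, 70 (x) x 160 (y) x 72 (z) mm, origin on the bench under its centre, z up. Two round holes in its top, 20 mm diameter and 70 mm deep, 45 mm either side of its centre along y; the drift stands in one and the bolt in the other (which is which varies).
- block_hole_a (a point): Centre of the mouth of the tool block's hole on its +y side, 72 mm above the bench.
- block_hole_b (a point): Centre of the mouth of the tool block's hole on its -y side, 72 mm above the bench.
- drift_grip (a point): Centre of the drift's orange handle, 22 x 22 mm square (sides along its x and y), 60 mm high. The drift stands upright, z up. Below the handle is a brass collar, 28 mm diameter, 8 mm thick, its underside 38 mm below this point; below it a steel nose 64 mm long: 24 mm of 17 mm diameter, then 40 mm tapering to 4 mm at the tip, 102 mm below this point. About 0.2 kg.
- drift_tip (a point): The tip of the drift's nose, on its axis.
- bolt_grip (a point): Centre of the bolt's black wing: 16 (x) x 40 (y) x 36 mm high; grip it across the 16 mm. Below it is a steel collar, 28 mm diameter, 10 mm thick, its underside 28 mm below this point; below that a smooth unthreaded steel shank, 16 mm diameter, 50 mm long, its last 6 mm tapering to 10 mm. It is pushed straight in until its collar sits on the foot. About 0.14 kg.
- bolt_tip (a point): The lower end of the bolt's shank, on its axis; z up along the bolt. The end is 78 mm below the centre of the wing.
- tin: Bystander: brass-coloured wax tin, 64 mm diameter, 50 mm high, origin at its underside.
- cork_block: Bystander: cork sanding block 60 x 90 x 30 mm, origin at its underside.
- glue: Bystander: amber bottle of glue, 50 mm diameter, 120 mm high, origin at its underside.
There are look-alikes about, which are no part of the job. What is shaped like the part that bears drift_grip but blue or green is not meant. What is shaped like the part that bears bolt_grip but pink is not meant.

How it is judged:
By the outcome, as a careful person would: the job done as asked, in the order asked, and still so for the second after the job is handed in, with the robot touching nothing.
It also fails if it takes over 72 s, if anything falls off the work surface, if the arm or the gripper's body presses on something with over 40 N, if the wrist force passes 120 N, or if a joint passes its speed limit or range.

## Working session

There is one attempt and no reset: what is moved stays moved. The work goes in short steps, Python scripts to look and compute and a tool call to move; the robot and the scene stay as the last step left them, time stands still between calls to the robot, and variables do not carry over. Pictures are saved under pics/ and viewed, and the job is handed in when it is done.

Besides the shell and the picture viewer there is one more tool, called after ">>>" as name(argument=value, ...), one argument or row to a line, values as JSON. send_rows: Moves the arm, as the interface text tells. Its arguments: {"type":"object","properties":{"steps":{"type":"array"},"jaw":{"type":"number"},"force":{"type":"number"}},"required":["steps"]}

```bash
mkdir -p pics; ls; cat > h.py <<'E'
import numpy as np, cv2
from station import ctrl, viewer
def grab(n):
    f=viewer.grab_frame(n); f['R']=cv2.Rodrigues(np.array(f['rvec'],float))[0]; f['t']=np.array(f['tvec'],float).ravel(); f['mtx']=np.array(f['mtx'],float); return f
def ray(f,u,v):
    K=f['mtx']; x=(u-K[0,2])/K[0,0]; y=(v-K[1,2])/K[1,1]
    rd=np.hypot(x,y); r=rd
    for _ in range(30): r=rd/(1+f['k1']*r*r)
    s=r/rd if rd>0 else 1
    d=f['R'].T@np.array([x*s,y*s,1.]); c=-f['R'].T@f['t']; return c,d
def onz(f,u,v,z):
    c,d=ray(f,u,v); return c+d*(z-c[2])/d[2]
def dep(f,u,v):
    c,d=ray(f,u,v); return c+d*f['z_map'][int(v),int(u)]
def proj(f,P):
    p=f['R']@np.array(P,float)+f['t']; x,y=p[0]/p[2],p[1]/p[2]; s=1+f['k1']*(x*x+y*y)
    return f['mtx'][0,0]*x*s+f['mtx'][0,2], f['mtx'][1,1]*y*s+f['mtx'][1,2]
E
python3 - <<'E'
from h import *
print(ctrl.get_obs())
for n in('scene','top'):
    f=grab(n); cv2.imwrite(f'pics/{n}0.png',f['pixels']); np.savez(f'{n}0.npz',**f); print(n,f['mtx'],f['k1'],-f['R'].T@f['t'],f['R'][2])
E
```

```text
pics
{'clock': 0.0, 'joints': array([-7.73197133e+01,  1.76226128e+01,  8.63842454e+01,  4.55580536e-04,
        7.61093244e+01, -4.21098313e+00]), 'joint_vel': array([-0.08483582, -0.05943276,  0.11182204,  0.03310818,  0.0352303 ,
        0.08041195]), 'joint_torque': array([-1.87851874e-03, -4.57557392e+01, -2.51915324e+01, -5.40572619e-04,
        1.36969038e-02, -6.89906244e-06]), 'eef_pos': array([ 0.16688622, -0.5494624 ,  0.20037522]), 'tcp_rot': array([[ 9.56858458e-01,  2.90554124e-01, -4.37585955e-04],
       [ 2.90554412e-01, -9.56856423e-01,  1.98000570e-03],
       [ 1.56591892e-04, -2.02172774e-03, -9.99997944e-01]]), 'wrist_force': array([-0.37392893, -0.02117798, -0.82764695]), 'moment': array([-9.59635265e-05, -1.90585308e-02, -4.02517810e-02]), 'gripper_width': 1.0023077023171065}
scene [[489.91709401   0.         278.56551527]
 [  0.         489.91709401 211.58723285]
 [  0.           0.           1.        ]] 0.027382224263792353 [1.15594502 0.41896906 0.55563904] [-0.70995382 -0.41013441 -0.5724992 ]
top [[512.34499125   0.         280.60329211]
 [  0.         512.34499125 210.4900334 ]
 [  0.           0.           1.        ]] -0.16763858593081804 [0.52243319 0.11056696 1.1225684 ] [ 0.05848876 -0.02394446 -0.99800087]
```

View pics/scene0.png

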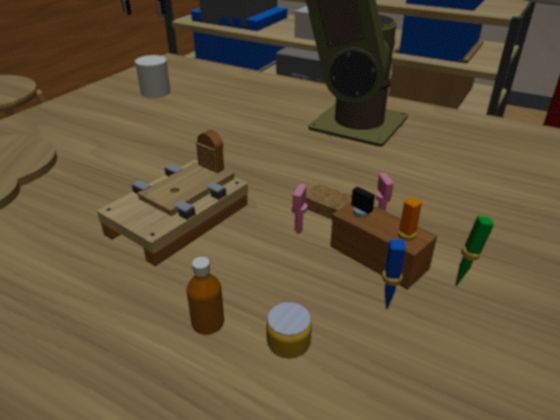

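View pics/top0.png

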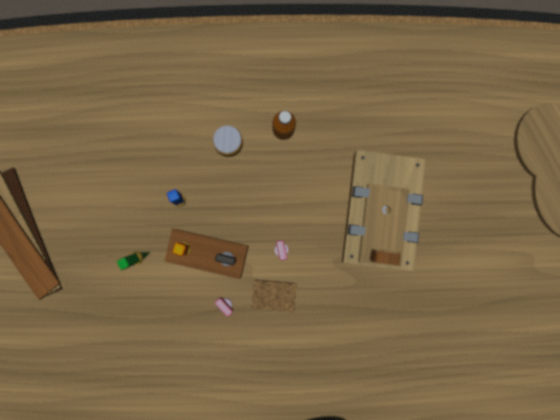

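The top view shows the block at about (207,253), with the orange drift at (180,249) and the black wing at (226,259). The fixture is at (384,210), with its foot hole at (386,210). The look-alikes are blue, green and two pink. I'll zoom in and measure.

```bash
python3 - <<'E'
from h import *
L=lambda n:dict(np.load(f'{n}0.npz',allow_pickle=True))
t=L('top');s=L('scene')
a=cv2.resize(t['pixels'][140:280,330:440],None,fx=5,fy=5,interpolation=cv2.INTER_CUBIC)
b=cv2.resize(t['pixels'][215:290,150:260],None,fx=5,fy=5,interpolation=cv2.INTER_CUBIC)
c=cv2.resize(s['pixels'][125:255,95:255],None,fx=5,fy=4,interpolation=cv2.INTER_CUBIC)
d=cv2.resize(t['pixels'][195:225,370:400],None,fx=18,fy=18,interpolation=cv2.INTER_CUBIC)
d=cv2.convertScaleAbs(d,alpha=1.8)
for n,i in zip('abcd',(a[:600],b,c,d)): cv2.imwrite(f'pics/z{n}.png',i)
for n,u,v in(('drift',180,249),('bolt',226,259),('hole',386,210),('footnear',386,200),('block',205,250),('post',386,257),('corner',360,155),('corner',420,160)):
    print(n,dep(t,u,v).round(4))
print(t['R'])
E
```

```text
drift [0.5099 0.2815 0.1412]
bolt [0.4885 0.1952 0.1188]
hole [ 0.5845 -0.1503  0.0013]
footnear [ 0.6016 -0.1352  0.0692]
block [0.5061 0.2419 0.0723]
post [ 0.4859 -0.1136  0.1468]
corner [ 0.6994 -0.086   0.0556]
corner [ 0.6875 -0.2165  0.0544]
[[-0.02167221 -0.99950715  0.02271048]
 [-0.99805279  0.02030057 -0.05897886]
 [ 0.05848876 -0.02394446 -0.99800087]]
```

View pics/za.png

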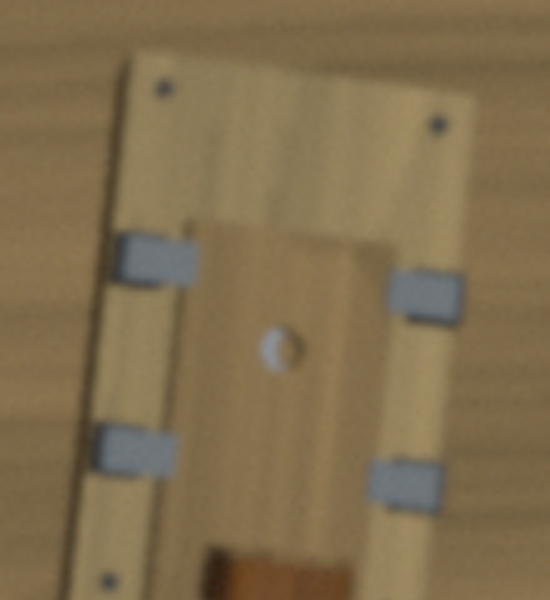

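View pics/zb.png

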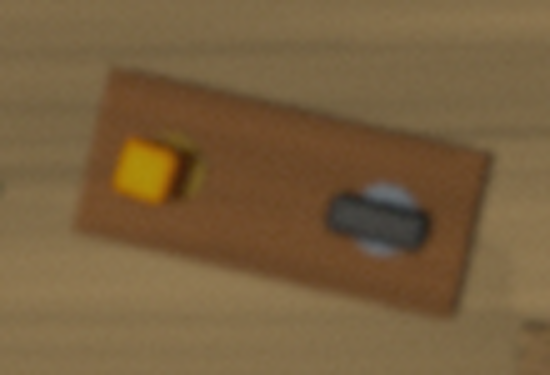

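View pics/zc.png

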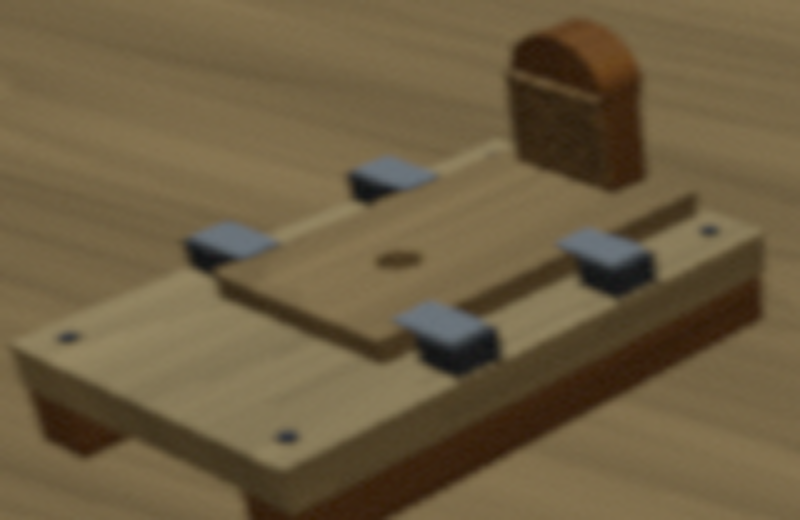

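View pics/zd.png

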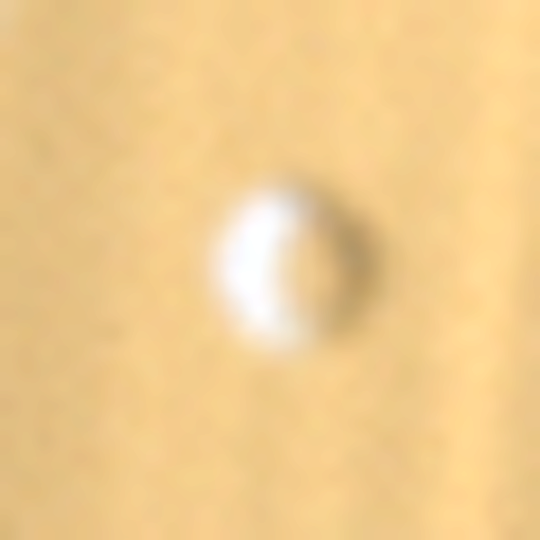

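```bash
python3 - <<'E'
from h import *
L=lambda n:dict(np.load(f'{n}0.npz',allow_pickle=True))
t=L('top')
px=t['pixels'].astype(int)
print('u 378..394')
for v in range(202,220): print(v,' '.join('%4d'%(1000*dep(t,u,v)[2]) for u in range(378,395)),' | ',' '.join('%3d'%px[v,u,0] for u in range(378,395)))
# masks
hsv=cv2.cvtColor(t['pixels'],cv2.COLOR_BGR2HSV)
m=cv2.inRange(hsv,(5,180,120),(30,255,255)); m[:, :165]=0; m[:,200:]=0; m[:235]=0;m[265:]=0
# drift top at z
n,l,st,c=cv2.connectedComponentsWithStats(m);i=1+st[1:,4].argmax();print('orange',st[i],c[i],onz(t,*c[i],.1412))
E
```

```text
u 378..394
202   67   69   70   66   66   69   68   71   73   68   67   70   66   64   67   66   67  |   77  78  77  81  74  77  77  79  78  77  80  81  79  81  78  78  79
203   69   66   66   67   70   70   69   68   70   67   69   67   70   66   72   69   69  |   80  77  80  78  75  76  78  77  79  78  78  81  81  79  78  80  78
204   67   71   68   66   67   70   69   69   68   66   69   70   72   69   66   65   67  |   80  78  79  77  79  76  81  81  77  77  76  80  81  77  77  76  78
205   69   69   66   70   71   67   71   68   67   66   66   66   65   64   69   71   70  |   80  77  78  81  83  89 101  98  87  73  71  75  78  77  75  76  78
206   66   70   66   71   69   69   55   53   54   61   70   66   69   69   70   67   68  |   79  80  79  81  91 113 130 127 105  81  65  70  74  77  75  77  79
207   71   70   68   66   65   52   58   55    1    0   56   63   72   65   68   67   67  |   79  78  80  86 104 132 143 134 108  79  66  60  67  73  77  78  80
208   69   69   70   67   52   54   54   -2    1    1    1   58   66   65   68   68   67  |   78  79  82  93 120 141 145 12
[... 1200 characters left out ...]
 68   67   66   70   70   68   69   66   65   66   70  |   78  78  78  78  78  78  75  77  80  79  79  76  78  76  74  77  79
217   67   69   65   67   70   67   66   72   69   67   67   66   69   66   71   70   69  |   76  76  79  78  79  79  76  75  77  80  77  78  79  75  77  77  79
218   68   69   70   69   69   68   65   65   68   69   69   68   67   70   68   73   72  |   78  78  78  77  78  78  77  78  76  78  79  77  74  76  76  79  81
219   64   67   70   64   69   66   67   68   69   70   66   67   68   68   67   71   69  |   79  78  77  79  77  77  74  77  79  79  79  78  77  73  75  75  76
orange [172 242  13  14 136] [178.01470588 248.85294118] [0.51029553 0.28528919 0.1412    ]
```

```bash
python3 - <<'E'
from h import *
L=lambda n:dict(np.load(f'{n}0.npz',allow_pickle=True))
t=L('top');s=L('scene')
hsv=cv2.cvtColor(t['pixels'],cv2.COLOR_BGR2HSV)
def P(f): # full point map
    return np.array([[dep(f,u,v) for u in range(560)] for v in range(420)])
pt=P(t); ps=P(s)
np.savez('pts0.npz',t=pt,s=ps)
# block top: z .066-.078 near; undistort-safe: use world xy points
def reg(p,x0,x1,y0,y1,z0,z1):
    q=p.reshape(-1,3); k=(q[:,0]>x0)&(q[:,0]<x1)&(q[:,1]>y0)&(q[:,1]<y1)&(q[:,2]>z0)&(q[:,2]<z1); return q[k]
def rect(q): 
    r=cv2.minAreaRect((q[:,:2]*1000).astype(np.float32)); return np.round(r[0],1),np.round(r[1],1),round(r[2],1),len(q)
b=reg(pt,.42,.58,.12,.36,.066,.079); print('block',rect(b))
d=reg(pt,.47,.55,.24,.32,.132,.15);print('drift top',rect(d),d.mean(0))
d=reg(ps,.47,.55,.24,.32,.085,.15);print('drift scene',d.mean(0),d.min(0),d.max(0))
w=reg(pt,.45,.53,.15,.24,.110,.127);print('wing top',rect(w),w.mean(0))
w=reg(ps,.45,.53,.15,.24,.110,.125);print('wing scene',w.mean(0),w.min(0),w.max(0))
f=reg(pt,.45,.72,-.25,-.04,.049,.061);print('board',rect(f))
po=reg(pt,.4,.6,-.25,-.04,.10,.16);print('post',rect(po),po[:,2].max())
# other items
for n,u,v in(('blue',175,197),('green',128,262),('pink1',282,248),('pink2',224,307),('glue',285,117),('tin',227,140),('cork',273,294)): print(n,pt[v,u].round(3))
# holes
fm=[(u,v) for v in range(203,217) for u in range(379,393) if pt[v,u,2]<.0605]
c=np.mean(fm,0);print('foot hole px',c,len(fm),onz(t,*c,.068))
F=onz(t,*c,.068)
# board hole edge pixels by intensity
I=t['pixels'][...,0].astype(float)
E=[]
for v in range(206,214):
    r=I[v]; k=int(np.argmax(r[380:388]))+380
    hi=r[k]; lo=78; mid=(min(hi,145)+lo)/2
    u=k
    while r[u+1]>mid: u+=1
    uu=u+(r[u]-mid)/(r[u]-r[u+1]); e=onz(t,uu,v,.054); E.append(e[:2]); print(v,round(uu,2),((e-F)[:2]*1000).round(1))
E
E
```

```text
block (array([499. , 242.1]), array([160.4,  70.6]), 75.8, 2244)
drift top (array([509.6, 284.5]), array([22.5, 22.2]), 73.1, 131) [0.50988237 0.2841864  0.1396267 ]
drift scene [0.51914124 0.28517926 0.11644866] [0.50148214 0.27123185 0.08508802] [0.52711866 0.29635063 0.14047664]
wing top (array([487.9, 198.4]), array([39.5, 16.2]), 75.7, 165) [0.48806496 0.1979087  0.11768175]
wing scene [0.49363778 0.1981937  0.11533343] [0.47840441 0.17756865 0.1100842 ] [0.50392535 0.2170966  0.11890351]
board (array([ 582. , -134.7]), array([151.2, 241.7]), 81.3, 3902)
post (array([ 484.4, -119.9]), array([51. , 25.9]), 81.4, 363) 0.1531528535810559
blue [0.611 0.292 0.132]
green [0.486 0.388 0.126]
pink1 [0.507 0.085 0.098]
pink2 [0.392 0.203 0.093]
glue [0.768 0.074 0.12 ]
tin [0.737 0.195 0.052]
cork [0.409 0.104 0.033]
foot hole px [385.48 209.58] 50 [ 0.58168669 -0.13369185  0.068     ]
206 386.04 [ 8.3 -4.7]
207 385.9 [ 6.2 -4.3]
208 385.5 [ 4.1 -3.4]
209 385.23 [ 2.  -2.7]
210 385.17 [-0.1 -2.5]
211 385.44 [-2.2 -3.1]
212 385.69 [-4.3 -3.5]
213 386.4 [-6.5 -5. ]bash: E: command not found
```

Everything fits the stated sizes:

| Thing | Position (mm) | Note |
|---|---|---|
| Drift | (509.7, 284.8) | |
| Bolt | (488, 198.3) | |
| Block | – | yaw 75.8° |
| Foot hole | about (581.5, −134.3) | board hole lies toward −y, at about (582.3, −143.3) |

Next is a small planner that prints suggested rows.

```bash
cat > plan.py <<'E'
import sys; from h import *
# usage: plan.py x y z yawx(deg or 'k') n   (mm)
o=ctrl.get_obs(); R=np.array(o['tcp_rot']); p=np.array(o['eef_pos'])*1000
yaw=np.degrees(np.arctan2(R[1,0],R[0,0]))
print('t',round(o['clock'],2),'p',p.round(1),'yaw',round(yaw,2),'tilt',R[:2,2].round(4),'F',np.array(o['wrist_force']).round(1),'w',round(o['gripper_width'],3))
if len(sys.argv)>1:
    T=np.array(list(map(float,sys.argv[1:4]))); ty=yaw if sys.argv[4]=='k' else float(sys.argv[4]); n=int(sys.argv[5])
    dy=(ty-yaw)/n; d=(T-p)/n; rows=[]
    for i in range(n):
        c=np.radians(dy*i); Rz=np.array([[np.cos(c),-np.sin(c),0],[np.sin(c),np.cos(c),0],[0,0,1]])
        rows.append([(np.r_[(Rz@R).T@d]).round(1).tolist(),round(-np.radians(dy),3)])
    print(rows)
E
python3 plan.py 500 -250 230 75.8 10
```

```text
t 0.1 p [ 166.9 -549.5  200.5] yaw 16.89 tilt [-0.0004  0.0018] F [-0.6  0.7 -0.1] w 1.002
[[[40.6, -19.0, -2.9], np.float64(-0.103)], [[42.3, -14.7, -2.9], np.float64(-0.103)], [[43.6, -10.3, -2.9], np.float64(-0.103)], [[44.4, -5.8, -2.9], np.float64(-0.103)], [[44.8, -1.2, -2.9], np.float64(-0.103)], [[44.7, 3.4, -3.0], np.float64(-0.103)], [[44.1, 8.0, -3.0], np.float64(-0.103)], [[43.0, 12.5, -3.0], np.float64(-0.103)], [[41.5, 16.8, -3.0], np.float64(-0.103)], [[39.6, 21.0, -3.0], np.float64(-0.103)]]
```

>>> send_rows(
  steps=[
    [[41, -19, -3], -0.103],
    [[42, -15, -3], -0.103],
    [[44, -10, -3], -0.103],
    [[44, -6, -3], -0.103],
    [[45, -1, -3], -0.103],
    [[45, 3, -3], -0.103],
    [[44, 8, -3], -0.103],
    [[43, 12, -3], -0.103],
  ],
  jaw=60,
)

```text
clock: 0.9
eef_pos: [0.4338, -0.3015, 0.2207]
tcp_rot: [[0.419, 0.908, -0.005], [0.908, -0.419, 0.005], [0.003, -0.007, -1.0]]
wrist_force: [0.6, -0.9, -0.6]
gripper_width: 0.599
```

```bash
python3 plan.py 510 40 230 75.8 8
```

```text
t 0.9 p [ 433.8 -301.5  220.7] yaw 65.26 tilt [-0.0053  0.0054] F [ 0.6 -0.9 -0.6] w 0.599
[[[42.8, -9.2, -1.0], np.float64(-0.023)], [[43.0, -8.2, -1.0], np.float64(-0.023)], [[43.1, -7.3, -1.0], np.float64(-0.023)], [[43.3, -6.3, -1.0], np.float64(-0.023)], [[43.4, -5.3, -1.0], np.float64(-0.023)], [[43.5, -4.3, -1.0], np.float64(-0.023)], [[43.6, -3.3, -1.0], np.float64(-0.023)], [[43.7, -2.3, -1.0], np.float64(-0.023)]]
```

>>> send_rows(
  steps=[
    [[43, -9, -1], -0.023],
    [[43, -8, -1], -0.023],
    [[43, -7, -1], -0.023],
    [[43, -6, -1], -0.023],
    [[43, -5, -1], -0.023],
    [[43, -4, -1], -0.023],
    [[43, -3, -1], -0.023],
    [[43, -2, -1], -0.023],
  ],
)

```text
clock: 1.7
eef_pos: [0.5128, 0.0508, 0.2278]
tcp_rot: [[0.235, 0.972, -0.007], [0.972, -0.235, 0.006], [0.004, -0.008, -1.0]]
wrist_force: [0.3, -0.5, 0.2]
gripper_width: 0.601
```

```bash
python3 plan.py 509.7 284.8 210 75.8 7
```

```text
t 1.7 p [512.8  50.8 227.8] yaw 76.39 tilt [-0.0069  0.0056] F [ 0.3 -0.5  0.2] w 0.601
[[[32.4, -8.3, 2.7], np.float64(0.001)], [[32.4, -8.3, 2.7], np.float64(0.001)], [[32.4, -8.4, 2.7], np.float64(0.001)], [[32.3, -8.4, 2.7], np.float64(0.001)], [[32.3, -8.5, 2.7], np.float64(0.001)], [[32.3, -8.5, 2.7], np.float64(0.001)], [[32.3, -8.6, 2.7], np.float64(0.001)]]
```

>>> send_rows(
  steps=[
    [[32, -8, 3], 0],
    [[32, -8, 3], 0],
    [[32, -8, 3], 0],
    [[32, -8, 3], 0],
    [[32, -8, 3], 0],
    [[32, -8, 3], 0],
    [[31, -8, 2], 0],
    [[0, 0, 0], 0],
  ],
)

```text
clock: 2.5
eef_pos: [0.5075, 0.296, 0.2048]
tcp_rot: [[0.228, 0.974, -0.012], [0.974, -0.228, 0.006], [0.003, -0.012, -1.0]]
wrist_force: [0.2, -0.3, -0.5]
gripper_width: 0.599
```

```bash
python3 plan.py 509.7 284.8 160 75.8 3
```

```text
t 2.5 p [507.5 296.  204.8] yaw 76.82 tilt [-0.0115  0.0056] F [ 0.2 -0.3 -0.5] w 0.599
[[[-3.5, 1.7, 14.9], np.float64(0.006)], [[-3.5, 1.8, 14.9], np.float64(0.006)], [[-3.5, 1.8, 14.9], np.float64(0.006)]]
```

>>> send_rows(
  steps=[
    [[-7, 3, 30], 0.012],
    [[-4, 2, 10], 0.006],
    [[0, 0, 0], 0],
  ],
)

```text
clock: 2.8
eef_pos: [0.5089, 0.2845, 0.1633]
tcp_rot: [[0.243, 0.97, -0.012], [0.97, -0.243, 0.004], [0.001, -0.013, -1.0]]
wrist_force: [-0.2, -0.4, 0.4]
gripper_width: 0.601
```

```bash
python3 plan.py 509.7 284.8 92 75.8 2; python3 - <<'E'
from h import *
f=grab('scene');cv2.imwrite('pics/s1.png',cv2.resize(f['pixels'][130:330,300:500],None,fx=3,fy=3));f=grab('top');cv2.imwrite('pics/t1.png',cv2.resize(f['pixels'][180:320,110:290],None,fx=4,fy=4))
E
```

```text
t 2.8 p [508.9 284.5 163.3] yaw 75.93 tilt [-0.0122  0.0044] F [-0.2 -0.4  0.4] w 0.601
[[[0.2, 0.8, 35.6], np.float64(0.001)], [[0.2, 0.8, 35.6], np.float64(0.001)]]
```

View pics/s1.png

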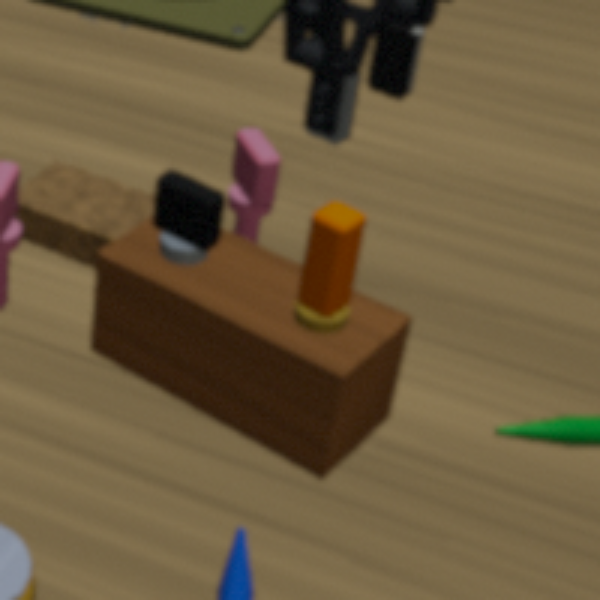

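```bash
python3 - <<'E'
from h import *
f=dict(np.load('scene0.npz'));o=ctrl.get_obs()
print(proj(f,o['eef_pos']),proj(f,[.5097,.2848,.14]))
E
```

```text
(np.float64(416.4737849223835), np.float64(185.78538781427937)) (np.float64(413.76542506935823), np.float64(199.41693318541834))
```

View pics/t1.png

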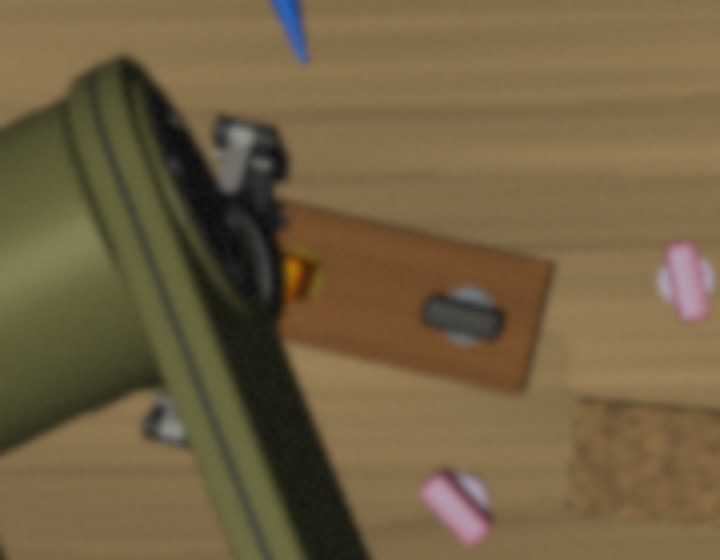

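```bash
python3 - <<'E'
from h import *
f=grab('scene')
for v in range(150,182,3): print(v,[ (dep(f,u,v)*1000).round(0).astype(int).tolist() for u in (408,413,431,435)])
print(ctrl.get_obs()['eef_pos'])
E
```

```text
150 [[571, 278, 251], [565, 283, 250], [485, 291, 215], [487, 297, 218]]
153 [[570, 279, 246], [564, 284, 245], [486, 292, 211], [492, 299, 215]]
156 [[551, 275, 232], [550, 281, 233], [487, 293, 207], [486, 298, 207]]
159 [[548, 275, 226], [547, 281, 227], [485, 294, 201], [487, 300, 204]]
162 [[549, 276, 222], [546, 282, 222], [113, 225, -3], [114, 234, -1]]
165 [[549, 277, 217], [545, 282, 217], [135, 231, 1], [124, 237, -3]]
168 [[551, 278, 214], [544, 283, 212], [145, 234, -1], [140, 242, -1]]
171 [[550, 278, 209], [545, 284, 208], [160, 238, 0], [154, 245, -1]]
174 [[549, 279, 203], [546, 285, 204], [171, 241, -2], [168, 249, 0]]
177 [[213, 202, 1], [201, 210, -3], [184, 245, -1], [179, 252, -2]]
180 [[219, 205, -2], [218, 215, 0], [193, 248, -3], [191, 256, -2]]
[0.51014959 0.28536172 0.16519471]
```

```bash
python3 - <<'E'
from h import *
f=grab('scene');cv2.imwrite('pics/s2.png',cv2.convertScaleAbs(cv2.resize(f['pixels'][90:230,350:490],None,fx=5,fy=4.2,interpolation=cv2.INTER_CUBIC),alpha=2))
o=ctrl.get_obs();print(o['eef_pos'],o['joints'],o['joint_vel'],o['clock'],o['gripper_width'])
E
```

```text
[0.51046596 0.28565699 0.16557352] [24.71875933 20.12235412 87.86098723  0.57331714 72.2748055  38.60780589] [ 0.2511677  -0.14954191 -0.43396603 -0.00389879 -0.17633451  0.01080936] 3.0 0.5957954674622914
```

View pics/s2.png

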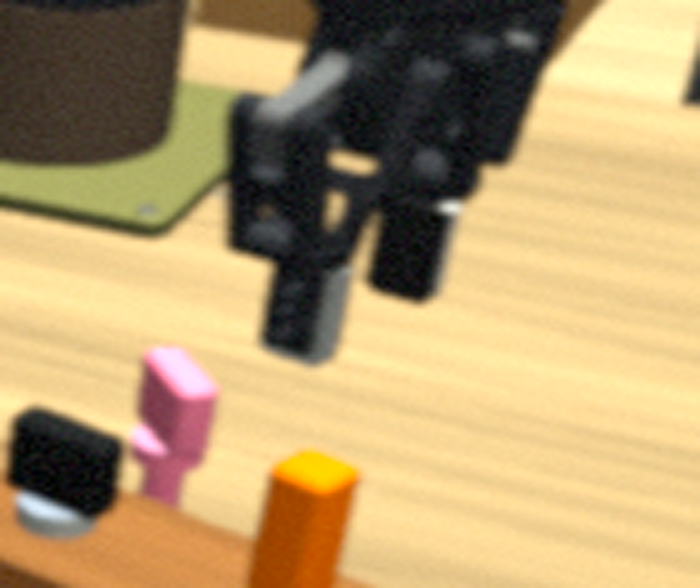

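>>> send_rows(
  steps=[
    [[0, 0, 0], 0],
    [[0, 0, 0], 0],
    [[0, 0, 0], 0],
    [[0, 0, 0], 0],
    [[0, 0, 0], 0],
    [[0, 0, 0], 0],
  ],
  jaw=0,
)

```text
clock: 3.6
eef_pos: [0.5125, 0.2861, 0.169]
tcp_rot: [[0.244, 0.97, -0.002], [0.97, -0.244, 0.009], [0.009, -0.005, -1.0]]
wrist_force: [-0.7, 0.5, -0.1]
gripper_width: 0.001
```

```bash
python3 - <<'E'
from h import *
f=grab('scene');cv2.imwrite('pics/s3.png',cv2.convertScaleAbs(cv2.resize(f['pixels'][90:230,350:490],None,fx=5,fy=4.2,interpolation=cv2.INTER_CUBIC),alpha=2))
o=ctrl.get_obs();print(o['eef_pos'],o['tcp_rot'][:,2],o['gripper_width'],ctrl.grasp_offset, proj(f,o['eef_pos']))
for v in range(150,192,3): print(v,[ (dep(f,u,v)*1000).round(0).astype(int).tolist() for u in (412,416,420,424,428)])
E
```

```text
[0.51253125 0.28607907 0.16901436] [-0.00245613  0.00945443 -0.99995229] 0.0010193728941577714 0.0187 (np.float64(417.06955692393797), np.float64(184.33989030766452))
150 [[83, 170, -1], [526, 279, 231], [531, 285, 235], [523, 289, 232], [523, 294, 233]]
153 [[92, 174, -4], [527, 280, 227], [529, 286, 229], [522, 289, 227], [523, 295, 229]]
156 [[529, 275, 222], [528, 280, 222], [529, 286, 225], [521, 290, 222], [518, 295, 222]]
159 [[526, 275, 215], [529, 281, 218], [528, 287, 219], [522, 291, 218], [516, 295, 216]]
162 [[527, 276, 211], [526, 282, 212], [527, 287, 214], [524, 292, 214], [514, 296, 210]]
165 [[524, 276, 205], [528, 283, 209], [528, 288, 210], [523, 293, 209], [510, 296, 204]]
168 [[165, 197, -2], [520, 282, 200], [522, 288, 202], [522, 293, 204], [149, 228, -1]]
171 [[178, 201, -2], [176, 209, 0], [169, 216, -2], [164, 224, -2], [160, 232, -2]]
174 [[192, 205, -1], [189, 213, -1], [184, 220, -1], [180, 228, 0], [176, 236, -1]]
177 [[203, 208, -2], [200, 216, -2], [196, 224, -1], [192, 232, -1], [189, 239, -1]]
180 [[217, 213, -1], [214, 220, 0], [208, 228, -2], [207, 236, 0], [200, 243, -1]]
183 [[230, 217, -1], [227, 224, 0], [217, 231, -4], [216, 239, -2], [210, 246, -3]]
186 [[243, 221, 0], [238, 228, -1], [233, 235, -1], [231, 243, 0], [226, 250, 0]]
189 [[254, 224, -1], [249, 231, -1], [243, 238, -2], [244, 246, 1], [237, 253, -1]]
```

View pics/s3.png

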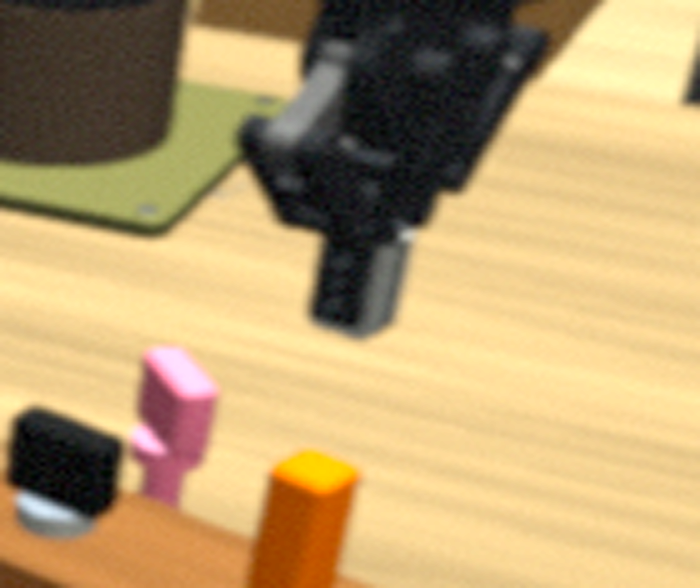

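Both the depth and the pixel rows put the shut fingertips about 30 mm above the reported TCP height, while x and y agree. I'll reopen, descend partway and check whether that offset stays constant.

>>> send_rows(
  steps=[
    [[0, 0, 0], 0],
    [[0, 0, 0], 0],
    [[0, 0, 15], 0],
    [[0, 0, 15], 0],
    [[0, 0, 0], 0],
  ],
  jaw=55,
)

```text
clock: 4.15
eef_pos: [0.5129, 0.2867, 0.1388]
tcp_rot: [[0.244, 0.97, -0.001], [0.97, -0.244, 0.01], [0.009, -0.004, -1.0]]
wrist_force: [-0.2, -0.6, 0.2]
gripper_width: 0.549
```

```bash
python3 plan.py 509.7 284.8 110 75.8 2; cat > look.py <<'E'
import sys; from h import *
n=sys.argv[1]; u0,v0,w,hh,k=map(int,sys.argv[3:8])
f=grab(sys.argv[2]); cv2.imwrite(f'pics/{n}.png',cv2.convertScaleAbs(cv2.resize(f['pixels'][v0:v0+hh,u0:u0+w],None,fx=k,fy=k,interpolation=cv2.INTER_CUBIC),alpha=1.8)); np.savez('last.npz',**f)
o=ctrl.get_obs();print(o['eef_pos'].round(4),'proj',np.round(proj(f,o['eef_pos']),1))
E
python3 look.py s4 scene 370 110 100 120 5;python3 - <<'E'
from h import *
f=dict(np.load('last.npz'))
for v in range(160,206,3): print(v,[ (dep(f,u,v)*1000).round(0).astype(int).tolist() for u in (404,408,412,416,430,434)])
E
```

```text
t 4.15 p [512.9 286.7 138.8] yaw 75.9 tilt [-0.0012  0.0101] F [-0.2 -0.6  0.2] w 0.549
[[[-1.5, -1.3, 14.4], np.float64(0.001)], [[-1.5, -1.3, 14.4], np.float64(0.001)]]
[0.5136 0.287  0.1398] proj [414.4 201.1]
160 [[548, 270, 223], [578, 282, 241], [565, 284, 235], [546, 286, 226], [493, 294, 203], [492, 299, 204]]
163 [[565, 274, 228], [576, 282, 235], [564, 285, 230], [551, 287, 224], [493, 295, 198], [493, 300, 200]]
166 [[568, 276, 225], [573, 282, 229], [562, 285, 224], [550, 288, 219], [494, 296, 194], [492, 301, 195]]
169 [[569, 277, 221], [569, 282, 223], [563, 286, 221], [549, 288, 214], [494, 297, 189], [493, 302, 190]]
172 [[552, 273, 206], [570, 283, 219], [548, 284, 208], [546, 288, 208], [493, 297, 184], [492, 303, 185]]
175 [[548, 273, 200], [552, 280, 204], [548, 284, 203], [544, 289, 202], [494, 298, 179], [490, 303, 179]]
178 [[550, 274, 196], [551, 280, 198], [546, 284, 197], [541, 289, 196], [493, 299, 174], [187, 252, 0]]
181 [[549, 275, 191], [552, 281, 194], [544, 285, 191], [542, 290, 192], [205, 248, 0], [198, 255, -1]]
184 [[549, 275, 186], [551, 282, 189], [545, 286, 187], [228, 225, -2], [218, 252, 1], [214, 259, 1]]
187 [[550, 277, 182], [552, 282, 185], [545, 286, 182], [244, 230, 1], [225, 254, -2], [223, 262, -1]]
190 [[544, 276, 173], [550, 283, 179], [545, 287, 178], [251, 232, -2], [238, 258, -1], [233, 265, -1]]
193 [[278, 215, 0], [275, 222, 1], [270, 229, 0], [265, 236, -1], [250, 261, -1], [245, 268, -1]]
196 [[285, 217, -3], [283, 225, -1], [281, 233, 0], [278, 240, 1], [263, 265, 0], [259, 272, 0]]
199 [[299, 222, -1], [513, 277, 140], [508, 282, 139], [505, 287, 139], [276, 268, 1], [267, 274, -2]]
202 [[519, 273, 137], [518, 279, 138], [516, 284, 139], [512, 289, 138], [284, 271, -1], [279, 278, -1]]
205 [[520, 274, 132], [522, 280, 136], [525, 287, 139], [519, 292, 137], [293, 273, -2], [290, 281, -2]]
```

View pics/s4.png

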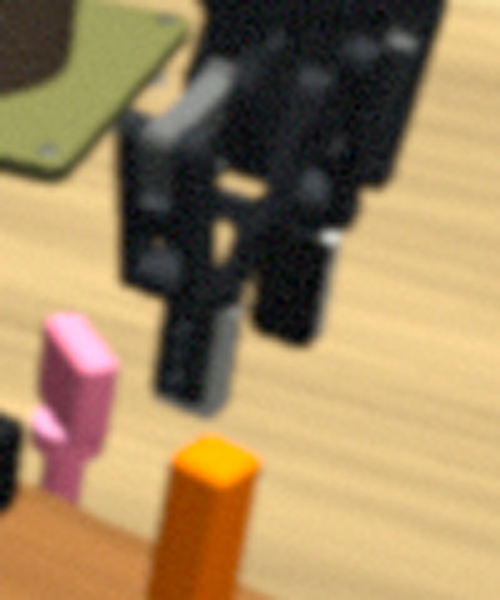

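>>> send_rows(
  steps=[
    [[-2, -4, 0], 0],
    [[-1, -1, 10], 0],
    [[0, 0, 10], 0],
    [[0, 0, 0], 0],
  ],
)

```text
clock: 4.6
eef_pos: [0.5087, 0.2861, 0.1204]
tcp_rot: [[0.243, 0.97, 0.003], [0.97, -0.243, 0.012], [0.013, 0.0, -1.0]]
wrist_force: [-0.6, -0.8, -0.1]
gripper_width: 0.547
```

```bash
python3 plan.py 509.7 284.8 62 75.8 3; python3 look.py s5 scene 370 110 100 120 5
```

```text
t 4.6 p [508.7 286.1 120.4] yaw 75.91 tilt [0.0035 0.0123] F [-0.6 -0.8 -0.1] w 0.547
[[[-0.6, 0.4, 19.5], np.float64(0.001)], [[-0.6, 0.4, 19.5], np.float64(0.001)], [[-0.6, 0.4, 19.5], np.float64(0.001)]]
[0.509  0.2862 0.121 ] proj [412.9 209.7]
```

View pics/s5.png

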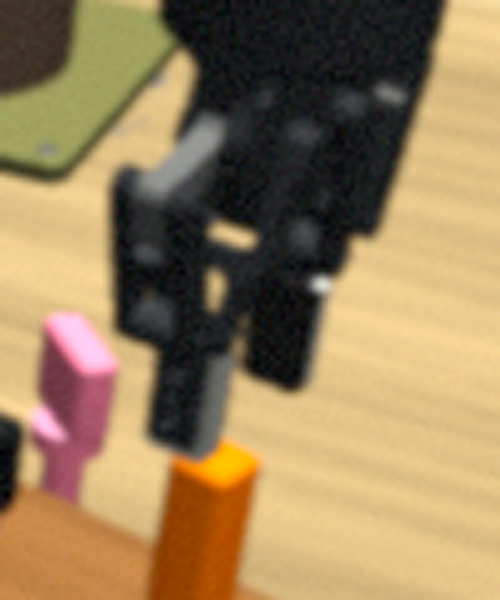

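>>> send_rows(
  steps=[
    [[-1, 0, 20], 0],
    [[0, 0, 20], 0],
    [[-1, 0, 17], 0],
    [[0, 0, 2], 0],
  ],
)

```text
clock: 5.05
eef_pos: [0.5113, 0.2861, 0.0622]
tcp_rot: [[0.243, 0.97, 0.009], [0.97, -0.243, 0.015], [0.017, 0.005, -1.0]]
wrist_force: [0.1, -0.5, -0.8]
gripper_width: 0.551
```

```bash
python3 plan.py 509.7 284.8 61 75.8 1; python3 look.py s6 scene 360 130 120 120 5
```

```text
t 5.05 p [511.3 286.1  62.2] yaw 75.92 tilt [0.0092 0.0149] F [ 0.1 -0.5 -0.8] w 0.551
[[[-1.7, -1.2, 1.2], np.float64(0.002)]]
[0.512  0.2865 0.063 ] proj [407.  240.1]
```

View pics/s6.png

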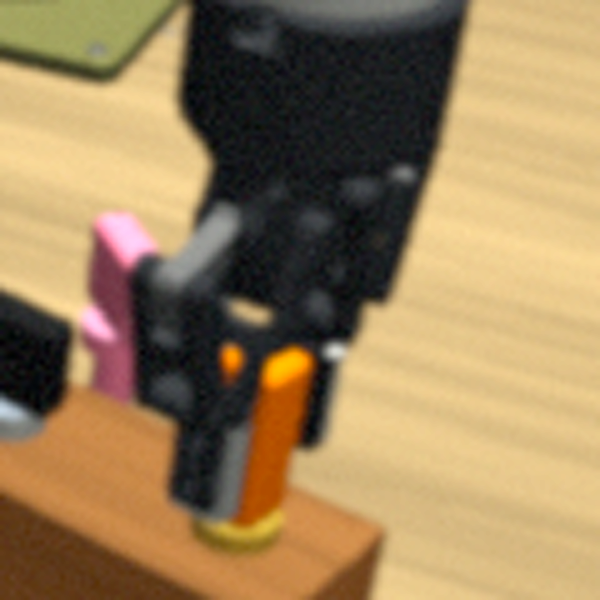

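The jaws straddle the orange handle, with tips just above the collar. The tool's tilt creeps between rows, so I'll close now and log the joints to understand it.

```bash
cat > j.py <<'E'
from h import *
o=ctrl.get_obs(); np.set_printoptions(suppress=True)
print(round(o['clock'],2),'J',o['joints'].round(3),'V',o['joint_vel'].round(2),'T',o['joint_torque'].round(2),'p',(o['eef_pos']*1000).round(2),'tilt',o['tcp_rot'][:2,2].round(4),'F',o['wrist_force'].round(1),'M',o['moment'].round(2),'w',round(o['gripper_width'],3))
E
python3 j.py
```

```text
5.1 J [24.724 25.686 95.806  0.66  57.59  38.464] V [ 0.07 -1.09 -1.6  -0.05  0.85  0.07] T [ -0.02 -49.51 -19.97   0.04  -0.17  -0.  ] p [511.96 286.49  62.95] tilt [0.0105 0.0156] F [ 0.4 -1.4  0.4] M [-0.06 -0.09  0.03] w 0.549
```

>>> send_rows(
  steps=[
    [[-2, -2, 1], 0],
  ],
  jaw=40,
)

```text
clock: 5.2
eef_pos: [0.5106, 0.2856, 0.0626]
tcp_rot: [[0.243, 0.97, 0.012], [0.97, -0.243, 0.016], [0.019, 0.008, -1.0]]
wrist_force: [-0.6, 0.5, -0.8]
gripper_width: 0.408
```

```bash
python3 j.py
```

```text
5.2 J [24.698 25.555 96.126  0.662 57.295 38.428] V [-0.29 -0.97  5.11  0.06 -2.91 -0.4 ] T [  0.05 -48.36 -19.5    0.05   0.04   0.01] p [510.63 285.58  62.62] tilt [0.0122 0.0163] F [-0.6  0.5 -0.8] M [-0.01 -0.02 -0.  ] w 0.408
```

>>> send_rows(
  steps=[
    [[0, 0, 0], 0],
  ],
)

```text
clock: 5.3
eef_pos: [0.5105, 0.2855, 0.0632]
tcp_rot: [[0.243, 0.97, 0.012], [0.97, -0.243, 0.016], [0.019, 0.008, -1.0]]
wrist_force: [-0.2, 1.1, 0.6]
gripper_width: 0.402
```

```bash
python3 j.py
```

```text
5.3 J [24.695 25.501 96.121  0.662 57.34  38.427] V [ 0.08 -0.53 -1.56  0.08 -0.16 -0.06] T [ -0.05 -48.96 -20.09   0.05  -0.19  -0.  ] p [510.51 285.5   63.19] tilt [0.0124 0.0164] F [-0.2  1.1  0.6] M [-0.02 -0.   -0.01] w 0.402
```

>>> send_rows(
  steps=[
    [[0, 0, -30], 0],
    [[0, 0, -30], 0],
    [[0, 0, 0], 0],
    [[0, 0, 0], 0],
  ],
)

```text
clock: 5.7
eef_pos: [0.5108, 0.285, 0.1279]
tcp_rot: [[0.243, 0.97, 0.016], [0.97, -0.243, 0.018], [0.022, 0.011, -1.0]]
wrist_force: [-0.4, 0.2, -0.2]
gripper_width: 0.4
```

```bash
python3 j.py
```

```text
5.7 J [24.639 21.325 92.039  0.615 65.365 38.47 ] V [ 0.02 -1.93 -1.9   0.02  0.45 -0.06] T [ -0.02 -48.34 -23.58   0.06  -0.21   0.  ] p [510.82 285.03 127.89] tilt [0.0161 0.0181] F [-0.4  0.2 -0.2] M [ 0.02  0.02 -0.01] w 0.4
```

>>> send_rows(
  steps=[
    [[0, 0, 0], 0],
    [[0, 0, 0], 0],
    [[0, 0, 0], 0],
    [[0, 0, 0], 0],
  ],
)

```text
clock: 6.1
eef_pos: [0.5096, 0.2845, 0.1263]
tcp_rot: [[0.243, 0.97, 0.014], [0.97, -0.243, 0.017], [0.02, 0.009, -1.0]]
wrist_force: [0.9, -0.4, -0.0]
gripper_width: 0.405
```

```bash
python3 j.py
```

```text
6.1 J [24.643 21.395 92.195  0.619 65.29  38.472] V [ 0.02  0.43  0.46  0.02 -0.22  0.  ] T [  0.   -47.68 -22.75   0.05  -0.12   0.  ] p [509.55 284.52 126.25] tilt [0.0137 0.0171] F [ 0.9 -0.4 -0. ] M [ 0.06 -0.02 -0.02] w 0.405
```

>>> send_rows(
  steps=[
    [[0, 0, 10], 0],
    [[0, 0, 10], 0],
    [[0, 0, 10], 0],
    [[0, 0, 10], 0],
  ],
)

```text
clock: 6.5
eef_pos: [0.51, 0.2852, 0.0826]
tcp_rot: [[0.243, 0.97, 0.013], [0.97, -0.243, 0.017], [0.02, 0.009, -1.0]]
wrist_force: [0.6, -0.6, -0.4]
gripper_width: 0.401
```

```bash
python3 j.py
```

```text
6.5 J [24.682 24.139 95.037  0.65  59.74  38.444] V [  0.09   7.44   7.02   0.09 -14.05  -0.17] T [  0.   -49.55 -21.14   0.05   0.15   0.  ] p [510.02 285.16  82.62] tilt [0.0131 0.0168] F [ 0.6 -0.6 -0.4] M [ 0.03 -0.01  0.05] w 0.401
```

>>> send_rows(
  steps=[
    [[0, 0, 10], 0],
    [[0, 0, 9], 0],
    [[0, 0, 2], 0],
    [[0, 0, 0], 0],
  ],
)

```text
clock: 6.9
eef_pos: [0.5083, 0.2846, 0.0563]
tcp_rot: [[0.243, 0.97, 0.008], [0.97, -0.243, 0.014], [0.016, 0.004, -1.0]]
wrist_force: [-0.2, 0.7, 0.1]
gripper_width: 0.401
```

```bash
python3 j.py
```

```text
6.9 J [24.704 25.954 96.565  0.67  56.742 38.428] V [ 0.04  0.53  0.19 -0.03 -0.22  0.04] T [ -0.   -48.94 -19.4    0.05  -0.1   -0.  ] p [508.28 284.59  56.32] tilt [0.0077 0.0143] F [-0.2  0.7  0.1] M [-0.03 -0.02 -0.01] w 0.401
```

>>> send_rows(
  steps=[
    [[0, 0, -4], 0],
    [[0, 0, 0], 0],
    [[0, 0, 0], 0],
    [[0, 0, 0], 0],
    [[0, 0, 0], 0],
  ],
  jaw=0,
  force=80,
)

```text
clock: 7.4
eef_pos: [0.5085, 0.2846, 0.0612]
tcp_rot: [[0.243, 0.97, 0.009], [0.97, -0.243, 0.015], [0.016, 0.005, -1.0]]
wrist_force: [-0.3, -0.8, -3.1]
gripper_width: 0.249
```

```bash
python3 j.py;python3 look.py s7 scene 360 130 120 120 5
```

```text
7.4 J [24.699 25.604 96.299  0.656 57.307 38.431] V [ 0.13 -0.14  0.09  0.05  0.06  0.03] T [ -0.   -50.79 -20.69   0.06  -0.1   -0.  ] p [508.49 284.58  61.2 ] tilt [0.0085 0.0145] F [-0.3 -0.8 -3.1] M [-0.03  0.01  0.04] w 0.249
[0.5085 0.2846 0.0612] proj [406.3 239.5]
```

View pics/s7.png

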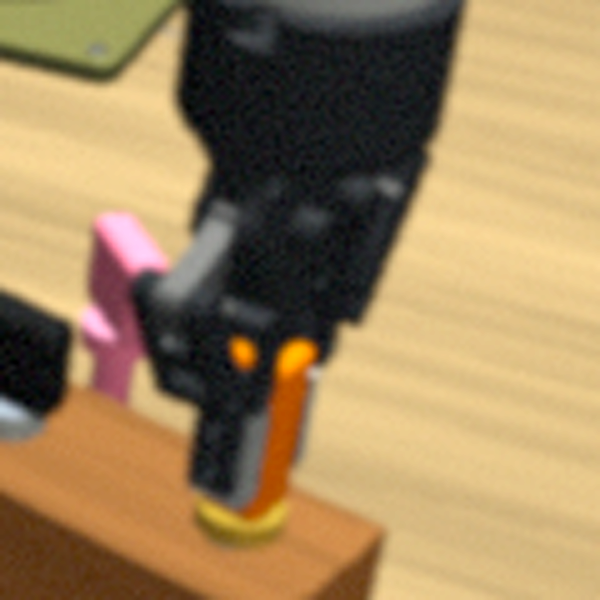

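>>> send_rows(
  steps=[
    [[0, 0, -10], 0],
    [[0, 0, -15], 0],
    [[0, 0, -15], 0],
    [[0, 0, -15], 0],
    [[0, 0, -15], 0],
    [[0, 0, -15], 0],
    [[0, 0, -15], 0],
    [[0, 0, -8], 0],
  ],
)

```text
clock: 8.25
eef_pos: [0.5063, 0.2823, 0.1763]
tcp_rot: [[0.243, 0.97, 0.007], [0.97, -0.243, 0.014], [0.015, 0.003, -1.0]]
wrist_force: [0.4, -0.1, -2.2]
gripper_width: 0.246
```

```bash
python3 j.py;python3 plan.py 560 100 172 k 6;python3 look.py s8 scene 350 80 120 150 4
```

```text
8.25 J [24.581 18.688 88.461  0.593 72.165 38.494] V [-0.2  -4.26 -5.99  0.04 11.1  -0.05] T [  0.02 -47.33 -24.91   0.06  -0.08  -0.  ] p [506.27 282.34 176.28] tilt [0.0068 0.014 ] F [ 0.4 -0.1 -2.2] M [ 0.04  0.   -0.03] w 0.246
t 8.25 p [506.3 282.3 176.3] yaw 75.91 tilt [0.0068 0.014 ] F [ 0.4 -0.1 -2.2] w 0.246
[[[-27.3, 16.1, 0.4], np.float64(-0.0)], [[-27.3, 16.1, 0.4], np.float64(-0.0)], [[-27.3, 16.1, 0.4], np.float64(-0.0)], [[-27.3, 16.1, 0.4], np.float64(-0.0)], [[-27.3, 16.1, 0.4], np.float64(-0.0)], [[-27.3, 16.1, 0.4], np.float64(-0.0)]]
[0.5069 0.2827 0.1773] proj [416.8 177.3]
```

View pics/s8.png

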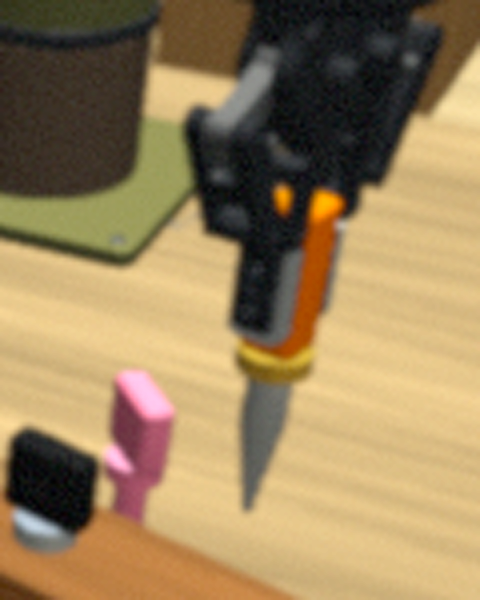

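```bash
python3 - <<'E'
from h import *
f=dict(np.load('last.npz'))
for v in (206,207):
  for u in (411,412): print(v,u,(dep(f,u,v)*1000).round(1))
for z in(.120,.124,.128): print((onz(f,411.8,207.2,z)*1000).round(1))
# nose/collar points by rows: mean xyz of points in x range
p=np.array([[dep(f,u,v)*1000 for u in range(400,440)] for v in range(120,212)])
for i in range(40,90,4):
    r=p[i]; k=r[:,2]>90; print(120+i,k.sum(),r[k].mean(0).round(1) if k.any() else '')
E
```

```text
206 411 [510.6 282.7 127.6]
206 412 [509.7 284.  127.5]
207 411 [511.7 283.2 126.6]
207 412 [508.9 284.1 125.2]
[501.7 282.4 120. ]
[507.8 283.6 124. ]
[513.8 284.9 128. ]
160 23 [524.4 282.1 214.9]
164 19 [553.5 290.6 225. ]
168 20 [516.1 283.  197.9]
172 19 [518.8 285.4 193.3]
176 12 [515.1 283.6 184.1]
180 12 [514.7 283.1 176.8]
184 11 [515.  283.5 170.2]
188 10 [515.5 284.  163.5]
192 9 [514.  284.  155.6]
196 7 [512.6 283.3 147.4]
200 5 [512.4 282.9 139.9]
204 4 [512.5 283.3 132.7]
208 0
```

```bash
python3 - <<'E'
from h import *
f=dict(np.load('scene0.npz'))
g=f['pixels'][180:200,160:192].astype(int).sum(2)
bg=np.median(g); print(bg)
for i in range(0,20): print(180+i,' '.join('%3d'%x for x in g[i]))
m=(bg-g).clip(0); m[m<35]=0; m[:4]=0;m[16:]=0;m[:,:6]=0;m[:,26:]=0
vv,uu=np.mgrid[180:200,160:192]; w=m
c=(uu*w).sum()/w.sum(),(vv*w).sum()/w.sum(); print(c,(m>0).sum(),onz(f,*c,.068),onz(f,*c,.061))
print(proj(f,[.5815,-.1343,.068]))
E
```

```text
315.5
180 356 343 325 315 308 300 297 303 303 306 306 309 313 319 322 325 331 330 328 325 316 315 312 310 314 313 318 321 319 316 315 315
181 327 314 308 304 302 303 305 302 303 311 312 316 321 325 333 332 331 323 320 315 309 312 310 315 317 320 316 321 316 315 312 314
182 308 306 300 299 299 301 304 307 315 316 322 327 330 328 329 326 319 319 306 313 314 315 318 319 325 316 318 313 317 313 315 316
183 303 307 300 300 306 308 314 313 323 329 328 333 330 325 322 317 312 313 313 315 319 325 321 322 317 317 311 313 312 318 318 319
184 303 304 306 309 309 313 320 325 330 336 330 326 328 320 315 311 315 319 318 323 320 325 321 319 315 314 315 320 317 318 320 319
185 308 305 310 314 318 324 329 329 330 329 329 322 317 316 314 318 321 320 320 323 316 316 314 316 318 319 314 321 316 319 320 319
186 309 310 320 326 327 330 332 330 325 320 315 316 309 308 305 310 308 313 314 316 318 319 318 319 318 316 317 317 320 319 319 316
187 316 326 328 332 329 327 329 323 322 314 310 303 287 274 265 271 278 274 286 301 315 318 319 319 316 316 317 320 319 317 313 314
188 325 331 327 331 327 326 318 316 31
[... 1053 characters left out ...]
 326 316 316 322 323 324 321 321 315 313 311 302 303 302 302 300 300 302 296 304 304 302 299 288
197 324 320 321 323 317 317 322 318 316 326 322 325 323 320 314 315 311 306 302 300 299 298 297 294 298 303 304 307 302 300 278 254
198 318 322 322 317 320 317 320 326 323 324 325 318 316 314 310 307 305 299 303 297 297 301 296 303 305 305 299 301 290 269 244 201
199 320 320 321 319 322 317 318 324 323 323 320 318 311 304 305 304 301 303 295 301 308 310 312 309 304 302 290 273 250 220 186 168
(np.float64(174.31081519974018), np.float64(189.5764858720364)) 49 [ 0.58529102 -0.13418654  0.068     ] [ 0.57709935 -0.14212702  0.061     ]
(np.float64(175.58770663451475), np.float64(188.61386721933607))
```

>>> send_rows(
  steps=[
    [[-18, 8, 0], 0],
    [[-34, 15, 0], 0],
    [[-36, 16, 0], 0],
    [[-36, 16, 0], 0],
    [[-36, 16, 0], 0],
    [[-36, 16, 0], 0],
    [[-36, 16, 0], 0],
    [[-36, 16, 0], 0],
  ],
)

```text
clock: 9.1
eef_pos: [0.5565, -0.0094, 0.1718]
tcp_rot: [[0.233, 0.972, 0.006], [0.972, -0.233, 0.019], [0.02, 0.002, -1.0]]
wrist_force: [-0.1, 0.2, -2.2]
gripper_width: 0.252
```

```bash
python3 j.py;python3 plan.py 582 -139 172 k 6
```

```text
9.1 J [-6.131 17.339 91.269  1.188 71.16   6.978] V [-41.3    6.    -7.69   0.35   2.46 -41.06] T [  3.2  -47.33 -23.95   0.02   0.17   0.75] p [556.47  -9.42 171.78] tilt [0.0062 0.0191] F [-0.1  0.2 -2.2] M [-0.01 -0.04 -0.01] w 0.252
t 9.1 p [556.5  -9.4 171.8] yaw 76.51 tilt [0.0062 0.0191] F [-0.1  0.2 -2.2] w 0.252
[[[-20.0, 9.2, -0.4], np.float64(-0.0)], [[-20.0, 9.2, -0.4], np.float64(-0.0)], [[-20.0, 9.2, -0.4], np.float64(-0.0)], [[-20.0, 9.2, -0.4], np.float64(-0.0)], [[-20.0, 9.2, -0.4], np.float64(-0.0)], [[-20.0, 9.2, -0.4], np.float64(-0.0)]]
```

>>> send_rows(
  steps=[
    [[-30, 14, 0], 0],
    [[-25, 12, 0], 0],
    [[-20, 9, 0], 0],
    [[-15, 7, 0], 0],
    [[-10, 4, 0], 0],
    [[-5, 2, 0], 0],
    [[0, 0, 0], 0],
  ],
)

```text
clock: 9.8
eef_pos: [0.577, -0.1324, 0.1668]
tcp_rot: [[0.24, 0.971, 0.001], [0.971, -0.24, 0.02], [0.019, -0.004, -1.0]]
wrist_force: [0.5, 0.2, -2.9]
gripper_width: 0.245
```

```bash
python3 j.py;python3 plan.py 582 -139 150 75.9 2;python3 look.py s9 scene 120 80 150 150 4
```

```text
9.8 J [-17.762  20.602  86.906   1.15   72.784  -4.232] V [ 0.43 -0.09  0.47  0.83  0.35  0.17] T [ -0.57 -49.56 -25.36   0.01   0.    -0.06] p [ 577.01 -132.44  166.76] tilt [0.001  0.0198] F [ 0.5  0.2 -2.9] M [-0.02  0.02  0.  ] w 0.245
t 9.8 p [ 577.  -132.4  166.8] yaw 76.12 tilt [0.001  0.0198] F [ 0.5  0.2 -2.9] w 0.245
[[[-2.7, 3.2, 8.3], np.float64(0.002)], [[-2.7, 3.2, 8.3], np.float64(0.002)]]
[ 0.5769 -0.1319  0.1668] proj [171.4 140. ]
```

View pics/s9.png

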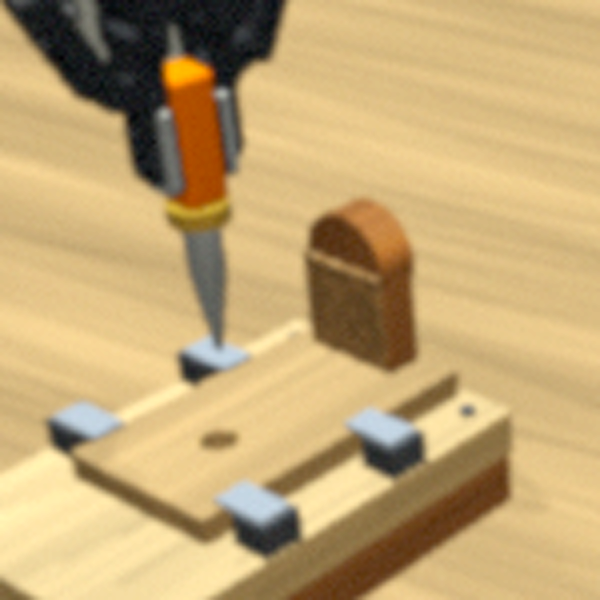

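```bash
python3 - <<'E'
from h import *
f=dict(np.load('last.npz'))
p=np.array([[dep(f,u,v)*1000 for u in range(155,190)] for v in range(90,172)])
o=ctrl.get_obs();print(o['eef_pos'])
k=p[...,2]>90
cdir=np.array([1.156-.577,.419+.132]);cdir/=np.hypot(*cdir)
for i in range(0,82,4):
    r=p[i];kk=(r[:,2]>105)&(r[:,0]>530)&(r[:,0]<640); 
    if kk.any(): print(90+i,kk.sum(),r[kk].mean(0).round(1), np.where(kk)[0][[0,-1]]+155)
for z in (.110,.114,.118): print((onz(f,174.0,167.0,z)*1000).round(1))
a=np.array(proj(f,[.58,-.133,.112]));b=np.array(proj(f,[.58,-.133,.21]));print('vert slope',(a-b))
E
```

```text
[ 0.57685529 -0.13191343  0.16678922]
90 33 [ 566.6 -122.9  255.8] [155 189]
94 29 [ 568.7 -123.2  249.6] [155 187]
98 25 [ 580.3 -123.5  246.7] [155 180]
102 25 [ 583.2 -123.3  240.8] [155 179]
106 25 [ 583.7 -124.1  233.9] [155 179]
110 25 [ 584.4 -124.7  226.9] [155 179]
114 26 [ 584.5 -124.8  219.9] [155 180]
118 26 [ 585.5 -125.2  213. ] [155 180]
122 25 [ 587.4 -125.8  206.3] [155 179]
126 20 [ 589.1 -126.7  199.5] [157 176]
130 17 [ 584.5 -126.8  190.2] [161 177]
134 16 [ 587.4 -124.2  184.5] [162 177]
138 10 [ 583.  -127.4  174.4] [166 175]
142 10 [ 583.8 -128.   166.9] [166 175]
146 10 [ 582.9 -127.9  158.8] [167 176]
150 9 [ 583.1 -127.9  151. ] [168 176]
154 7 [ 583.5 -128.8  143.1] [169 175]
158 5 [ 582.4 -128.9  134.5] [171 175]
162 4 [ 581.8 -129.7  125.9] [172 175]
166 2 [ 579.8 -130.5  116.5] [174 175]
[ 574.7 -137.   110. ]
[ 579.9 -132.   114. ]
[ 585.1 -127.1  118. ]
vert slope [ 7.31661866 50.35278895]
```

>>> send_rows(
  steps=[
    [[-3, 4, 5], 0],
    [[-3, 3, 10], 0],
    [[0, 0, 10], 0],
    [[0, 0, 5], 0],
    [[0, 0, 0], 0],
    [[0, 0, 0], 0],
  ],
)

```text
clock: 10.45
eef_pos: [0.5816, -0.1352, 0.133]
tcp_rot: [[0.235, 0.972, -0.002], [0.972, -0.235, 0.022], [0.021, -0.007, -1.0]]
wrist_force: [0.2, 0.2, -2.8]
gripper_width: 0.246
```

```bash
python3 j.py;python3 plan.py 582.7 -139.1 125 75.9 1;python3 look.py s10 scene 120 80 150 150 4
```

```text
10.45 J [-17.937  22.809  88.651   1.266  69.032  -4.784] V [ 0.13  0.43  0.53 -0.05 -0.18 -0.06] T [ -0.   -50.79 -23.88   0.14   0.07  -0.  ] p [ 581.61 -135.21  133.  ] tilt [-0.0017  0.0222] F [ 0.2  0.2 -2.8] M [-0.06  0.06  0.04] w 0.246
t 10.45 p [ 581.6 -135.2  133. ] yaw 76.38 tilt [-0.0017  0.0222] F [ 0.2  0.2 -2.8] w 0.246
[[[-3.7, 2.0, 7.9], np.float64(0.008)]]
[ 0.5816 -0.1352  0.133 ] proj [170.7 157.7]
```

View pics/s10.png

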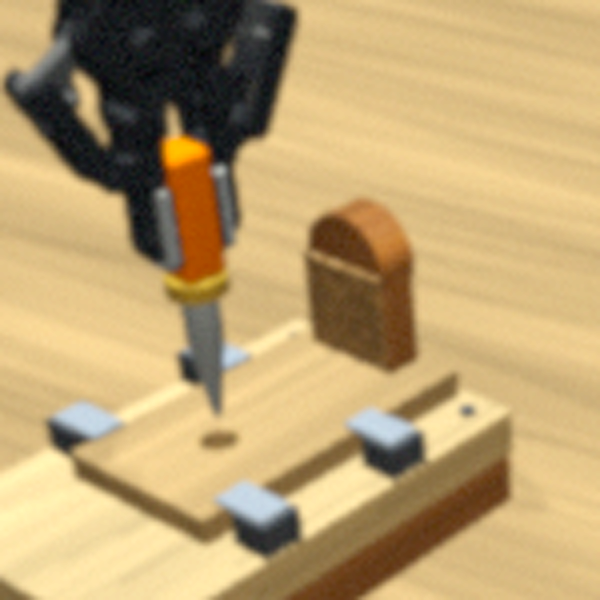

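>>> send_rows(
  steps=[
    [[-4, 2, 2], 0.004],
    [[0, 0, 2], 0],
    [[0, 0, 0], 0],
  ],
)

```text
clock: 10.8
eef_pos: [0.5833, -0.1401, 0.1295]
tcp_rot: [[0.24, 0.971, -0.0], [0.971, -0.239, 0.022], [0.021, -0.005, -1.0]]
wrist_force: [-0.0, -0.2, -2.7]
gripper_width: 0.251
```

```bash
python3 j.py;python3 look.py s11 scene 130 120 100 100 6
```

```text
10.8 J [-18.326  23.154  88.636   1.263  68.61   -4.932] V [-0.36 -0.13 -0.47 -0.2  -0.1   0.01] T [ -0.01 -51.41 -24.15   0.14  -0.02  -0.  ] p [ 583.28 -140.07  129.47] tilt [-0.0001  0.0217] F [-0.  -0.2 -2.7] M [-0.03  0.01 -0.07] w 0.251
[ 0.5834 -0.1402  0.1297] proj [168.1 159.1]
```

View pics/s11.png

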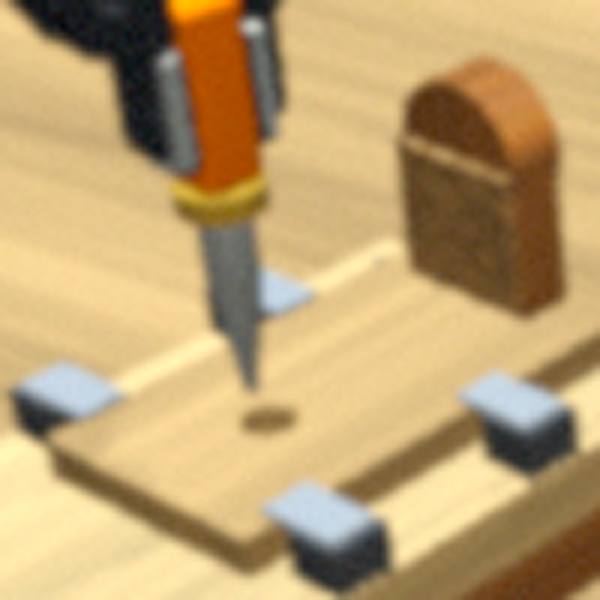

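>>> send_rows(
  steps=[
    [[0, 0, 4], 0],
    [[0, 0, 4], 0],
    [[0, 0, 4], 0],
    [[0, 0, 3], 0],
  ],
)

```text
clock: 11.25
eef_pos: [0.584, -0.1401, 0.1143]
tcp_rot: [[0.24, 0.971, 0.002], [0.971, -0.24, 0.021], [0.021, -0.003, -1.0]]
wrist_force: [-0.4, -0.9, -2.8]
gripper_width: 0.245
```

```bash
python3 j.py
```

```text
11.25 J [-18.305  23.981  89.724   1.278  66.57   -4.949] V [ 0.2   1.86  2.32 -0.01 -4.17 -0.01] T [ -0.02 -52.02 -23.61   0.13   0.08   0.  ] p [ 583.97 -140.09  114.31] tilt [0.002  0.0209] F [-0.4 -0.9 -2.8] M [-0.03  0.04 -0.02] w 0.245
```

>>> send_rows(
  steps=[
    [[0, 0, 3], 0],
    [[0, 0, 3], 0],
    [[0, 0, 2], 0],
    [[0, 0, 2], 0],
  ],
)

```text
clock: 11.65
eef_pos: [0.5836, -0.1397, 0.1028]
tcp_rot: [[0.24, 0.971, 0.001], [0.971, -0.24, 0.021], [0.021, -0.004, -1.0]]
wrist_force: [0.2, -0.8, -2.8]
gripper_width: 0.247
```

```bash
python3 j.py;python3 look.py s12 scene 130 120 100 100 6
```

```text
11.65 J [-18.277  24.649  90.5     1.29   65.193  -4.961] V [-0.02  1.34  1.48 -0.2  -2.75  0.03] T [  0.14 -51.91 -22.88   0.25   0.07   0.  ] p [ 583.61 -139.68  102.79] tilt [0.0008 0.0212] F [ 0.2 -0.8 -2.8] M [-0.13 -0.02 -0.03] w 0.247
[ 0.5834 -0.1397  0.1024] proj [170.3 172.3]
```

View pics/s12.png

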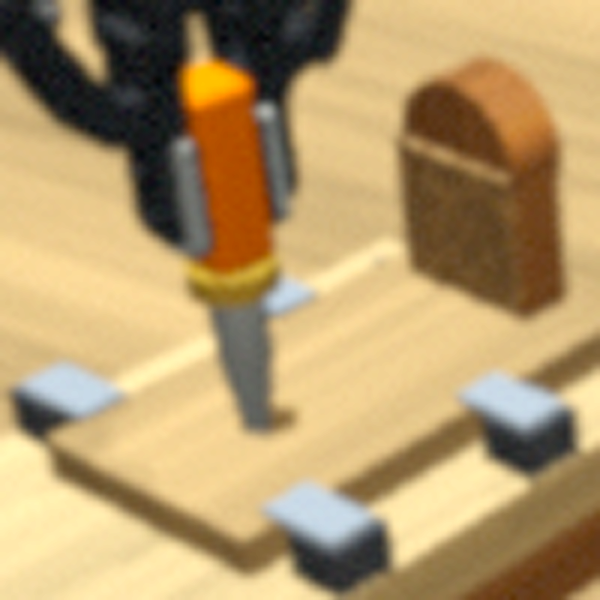

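>>> send_rows(
  steps=[
    [[-1, 0, 3], 0],
    [[-1, 0, 3], 0],
    [[-1, 0, 3], 0],
    [[-1, 0, 3], 0],
  ],
)

```text
clock: 12.1
eef_pos: [0.5821, -0.1411, 0.0914]
tcp_rot: [[0.24, 0.971, 0.0], [0.97, -0.24, 0.025], [0.024, -0.006, -1.0]]
wrist_force: [-1.8, 2.5, 5.4]
gripper_width: 0.245
```

```bash
python3 j.py
```

```text
12.1 J [-18.592  25.292  91.324   1.53   63.824  -5.39 ] V [-0.69  1.32  2.    0.6  -3.37 -0.98] T [ -1.48 -47.8  -21.95  -0.75  -1.12   0.02] p [ 582.09 -141.13   91.39] tilt [0.0005 0.0251] F [-1.8  2.5  5.4] M [0.62 0.45 0.04] w 0.245
```

>>> send_rows(
  steps=[
    [[-1, 0, 2], 0],
    [[-1, 0, 2], 0],
    [[-1, 0, 2], 0],
    [[-1, 0, 2], 0],
  ],
)

```text
clock: 12.5
eef_pos: [0.5811, -0.1427, 0.0838]
tcp_rot: [[0.24, 0.971, 0.002], [0.97, -0.24, 0.029], [0.028, -0.005, -1.0]]
wrist_force: [-1.7, 4.8, 3.1]
gripper_width: 0.243
```

```bash
python3 j.py
```

```text
12.5 J [-18.905  25.717  91.885   1.777  62.86   -5.817] V [-0.61  1.33  1.51  0.76 -2.54 -1.  ] T [ -2.66 -49.35 -22.25  -1.47  -1.07   0.03] p [ 581.08 -142.7    83.84] tilt [0.0015 0.0287] F [-1.7  4.8  3.1] M [1.06 0.29 0.02] w 0.243
```

>>> send_rows(
  steps=[
    [[-1, 0, 3], 0],
    [[-0.5, 0, 3], 0],
    [[-0.5, 0, 3], 0],
    [[0, 0, 3], 0],
  ],
)

```text
clock: 12.9
eef_pos: [0.5805, -0.1442, 0.0709]
tcp_rot: [[0.24, 0.971, 0.002], [0.97, -0.24, 0.029], [0.028, -0.005, -1.0]]
wrist_force: [-2.1, 3.3, 5.2]
gripper_width: 0.245
```

```bash
python3 j.py
```

```text
12.9 J [-19.068  26.524  92.696   1.814  61.247  -6.051] V [-0.07  1.94  1.76 -0.27 -4.06  0.  ] T [ -1.21 -48.6  -21.1   -0.47  -0.97  -0.  ] p [ 580.54 -144.24   70.94] tilt [0.0016 0.0288] F [-2.1  3.3  5.2] M [0.49 0.39 0.03] w 0.245
```

>>> send_rows(
  steps=[
    [[0, 0, 3], 0],
    [[0, 0, 3], 0],
    [[0, 0, 3], 0],
  ],
)

```text
clock: 13.2
eef_pos: [0.5808, -0.1454, 0.0619]
tcp_rot: [[0.24, 0.971, 0.002], [0.97, -0.24, 0.026], [0.026, -0.004, -1.0]]
wrist_force: [-1.7, 3.0, 4.2]
gripper_width: 0.245
```

```bash
python3 j.py;python3 look.py s13 scene 130 120 100 100 6
```

```text
13.2 J [-19.09   27.115  93.225   1.703  60.049  -6.073] V [-0.04  1.93  1.85 -0.18 -3.98 -0.09] T [ -1.66 -49.11 -21.07  -0.75  -1.07   0.01] p [ 580.77 -145.41   61.9 ] tilt [0.0022 0.0265] F [-1.7  3.   4.2] M [0.64 0.36 0.  ] w 0.245
[ 0.5807 -0.1454  0.0614] proj [171.7 189.8]
```

View pics/s13.png

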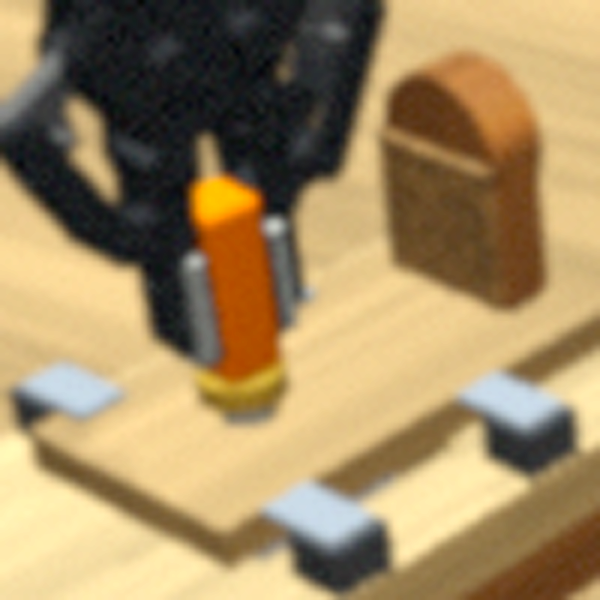

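>>> send_rows(
  steps=[
    [[0, 0, 2], 0],
    [[0, 0, 1.5], 0],
  ],
)

```text
clock: 13.45
eef_pos: [0.5808, -0.1455, 0.0577]
tcp_rot: [[0.24, 0.971, 0.002], [0.97, -0.24, 0.026], [0.026, -0.004, -1.0]]
wrist_force: [-1.3, 4.3, 5.4]
gripper_width: 0.251
```

>>> send_rows(
  steps=[
    [[0, 0, 1], 0],
  ],
)

```text
clock: 13.55
eef_pos: [0.5808, -0.1455, 0.0565]
tcp_rot: [[0.24, 0.971, 0.002], [0.97, -0.24, 0.026], [0.026, -0.004, -1.0]]
wrist_force: [-1.3, 3.1, 3.9]
gripper_width: 0.251
```

>>> send_rows(
  steps=[
    [[0, 0, 1], 0],
  ],
)

```text
clock: 13.65
eef_pos: [0.5808, -0.1455, 0.0555]
tcp_rot: [[0.24, 0.971, 0.002], [0.971, -0.24, 0.026], [0.026, -0.004, -1.0]]
wrist_force: [-1.8, 3.1, 3.9]
gripper_width: 0.248
```

>>> send_rows(
  steps=[
    [[0, 0, 1], 0],
  ],
)

```text
clock: 13.75
eef_pos: [0.5809, -0.1454, 0.055]
tcp_rot: [[0.24, 0.971, 0.002], [0.971, -0.24, 0.026], [0.026, -0.004, -1.0]]
wrist_force: [-4.1, 4.3, 13.9]
gripper_width: 0.247
```

>>> send_rows(
  steps=[
    [[0, 0, 1], 0],
  ],
)

```text
clock: 13.85
eef_pos: [0.5809, -0.1455, 0.0549]
tcp_rot: [[0.239, 0.971, 0.003], [0.971, -0.239, 0.026], [0.026, -0.004, -1.0]]
wrist_force: [-4.1, 2.7, 14.5]
gripper_width: 0.247
```

>>> send_rows(
  steps=[
    [[0, 0, 1], 0],
  ],
)

```text
clock: 13.95
eef_pos: [0.5809, -0.1455, 0.055]
tcp_rot: [[0.239, 0.971, 0.003], [0.971, -0.239, 0.026], [0.026, -0.003, -1.0]]
wrist_force: [-4.0, 4.8, 10.6]
gripper_width: 0.248
```

>>> send_rows(
  steps=[
    [[0, 0, 1.6], 0],
  ],
)

```text
clock: 14.05
eef_pos: [0.581, -0.1455, 0.0548]
tcp_rot: [[0.239, 0.971, 0.004], [0.971, -0.239, 0.025], [0.025, -0.002, -1.0]]
wrist_force: [-3.7, 3.6, 16.9]
gripper_width: 0.246
```

>>> send_rows(
  steps=[
    [[0, 0, 1.8], 0],
    [[0, 0, 1.8], 0],
  ],
)

```text
clock: 14.25
eef_pos: [0.5817, -0.1456, 0.0549]
tcp_rot: [[0.239, 0.971, 0.006], [0.971, -0.239, 0.024], [0.025, 0.0, -1.0]]
wrist_force: [-3.9, 4.1, 15.1]
gripper_width: 0.245
```

>>> send_rows(
  steps=[
    [[0, 0, 2.4], 0],
    [[0, 0, 2.4], 0],
  ],
)

```text
clock: 14.45
eef_pos: [0.5819, -0.1456, 0.0548]
tcp_rot: [[0.238, 0.971, 0.008], [0.971, -0.238, 0.023], [0.024, 0.003, -1.0]]
wrist_force: [-6.6, 4.6, 19.4]
gripper_width: 0.248
```

```bash
python3 j.py
```

```text
14.45 J [-19.023  27.479  93.846   1.64   58.663  -6.112] V [ 0.14 -0.29  0.58 -0.11 -0.93 -0.02] T [ -1.65 -40.29 -19.25  -0.53  -2.96   0.01] p [ 581.88 -145.61   54.81] tilt [0.0083 0.023 ] F [-6.6  4.6 19.4] M [0.81 1.33 0.01] w 0.248
```

>>> send_rows(
  steps=[
    [[0, -0.6, 2.5], 0],
    [[0, -0.6, 2.5], 0],
    [[0, -0.4, 2.5], 0],
  ],
)

```text
clock: 14.75
eef_pos: [0.5819, -0.1456, 0.0548]
tcp_rot: [[0.237, 0.971, 0.014], [0.971, -0.237, 0.02], [0.023, 0.009, -1.0]]
wrist_force: [-5.4, 4.9, 19.1]
gripper_width: 0.245
```

```bash
python3 j.py; python3 look.py s14 scene 130 120 100 100 6
```

```text
14.75 J [-19.006  27.316  94.174   1.617  58.128  -6.15 ] V [ 0.08 -0.5   0.89 -0.19 -1.68 -0.14] T [ -1.73 -40.71 -18.97  -0.58  -2.74   0.02] p [ 581.92 -145.63   54.8 ] tilt [0.0143 0.0204] F [-5.4  4.9 19.1] M [0.76 1.33 0.  ] w 0.245
[ 0.5819 -0.1456  0.0548] proj [171.6 193. ]
```

View pics/s14.png

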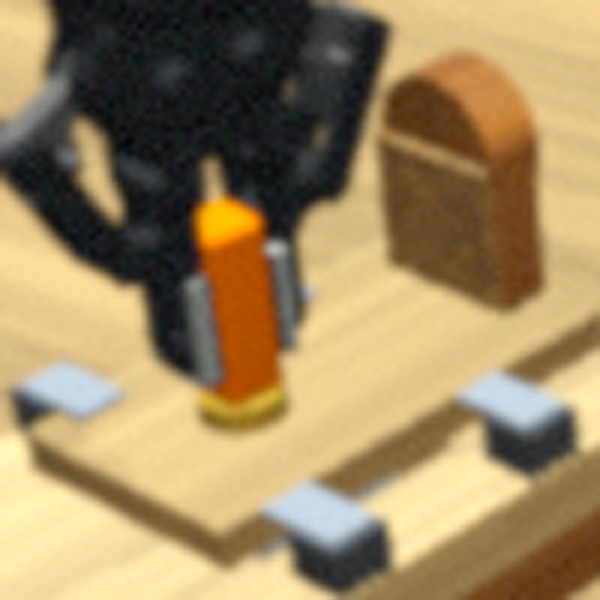

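>>> send_rows(
  steps=[
    [[0.3, -0.5, 0], 0],
    [[0.3, -0.5, -2], 0],
    [[0, 0, -3], 0],
  ],
)

```text
clock: 15.1
eef_pos: [0.5812, -0.1457, 0.0591]
tcp_rot: [[0.236, 0.972, 0.015], [0.971, -0.237, 0.019], [0.022, 0.01, -1.0]]
wrist_force: [2.3, 2.5, -4.6]
gripper_width: 0.242
```

```bash
python3 j.py
```

```text
15.1 J [-18.985  26.947  94.081   1.52   58.504  -6.092] V [-0.01 -1.45 -1.62  0.02  3.18  0.07] T [ -1.42 -53.71 -21.39  -0.7   -0.12   0.  ] p [ 581.22 -145.73   59.11] tilt [0.0152 0.0187] F [ 2.3  2.5 -4.6] M [ 0.45 -0.16  0.03] w 0.242
```

>>> send_rows(
  steps=[
    [[0, 0, -5], 0],
    [[0, 0, -7], 0],
    [[0, 0, -8], 0],
    [[0, 0, -8], 0],
    [[0, 0, -8], 0],
  ],
)

```text
clock: 15.6
eef_pos: [0.5806, -0.1474, 0.0954]
tcp_rot: [[0.236, 0.972, 0.013], [0.971, -0.237, 0.018], [0.02, 0.008, -1.0]]
wrist_force: [0.2, -0.6, -2.1]
gripper_width: 0.249
```

```bash
python3 j.py
```

```text
15.6 J [-19.101  24.679  91.746   1.351  63.234  -6.028] V [-0.45 -5.6  -5.84 -0.79 10.82  0.07] T [  0.12 -50.99 -22.25   0.18  -0.23  -0.  ] p [ 580.56 -147.45   95.35] tilt [0.0126 0.0179] F [ 0.2 -0.6 -2.1] M [ 0.01 -0.02  0.05] w 0.249
```

>>> send_rows(
  steps=[
    [[0, 0, -12], 0],
    [[0, 0, -15], 0],
    [[0, 0, -15], 0],
    [[0, 0, -15], 0],
    [[0, 0, -12], 0],
    [[0, 0, -3], 0],
  ],
)

```text
clock: 16.2
eef_pos: [0.58, -0.1513, 0.1769]
tcp_rot: [[0.237, 0.971, 0.017], [0.971, -0.237, 0.013], [0.017, 0.014, -1.0]]
wrist_force: [0.2, -0.3, -2.6]
gripper_width: 0.25
```

```bash
python3 j.py;python3 plan.py 509 284 178 75.9 11; python3 look.py s15 scene 120 80 150 150 4;
```

```text
16.2 J [-19.344  20.164  86.032   1.072  73.113  -5.951] V [-0.15 -1.69 -2.06 -0.25  4.05  0.01] T [  0.03 -49.54 -25.31   0.12   0.09   0.  ] p [ 579.95 -151.25  176.9 ] tilt [0.0173 0.0129] F [ 0.2 -0.3 -2.6] M [-0.05 -0.03  0.  ] w 0.25
t 16.2 p [ 580.  -151.3  176.9] yaw 76.31 tilt [0.0173 0.0129] F [ 0.2 -0.3 -2.6] w 0.25
[[[36.9, -15.6, 0.3], np.float64(0.001)], [[36.9, -15.7, 0.3], np.float64(0.001)], [[36.9, -15.7, 0.3], np.float64(0.001)], [[36.9, -15.7, 0.3], np.float64(0.001)], [[36.9, -15.7, 0.3], np.float64(0.001)], [[36.9, -15.8, 0.3], np.float64(0.001)], [[36.9, -15.8, 0.3], np.float64(0.001)], [[36.8, -15.8, 0.3], np.float64(0.001)], [[36.8, -15.8, 0.3], np.float64(0.001)], [[36.8, -15.9, 0.3], np.float64(0.001)], [[36.8, -15.9, 0.3], np.float64(0.001)]]
[ 0.58   -0.1513  0.1768] proj [160.9 133. ]
```

View pics/s15.png

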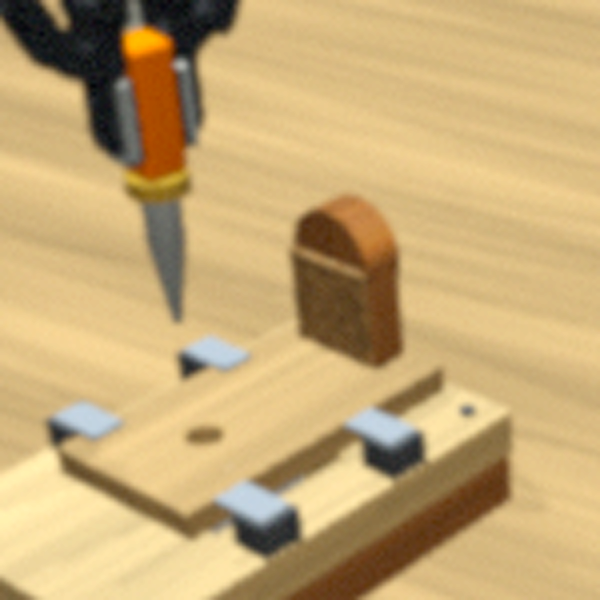

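>>> send_rows(
  steps=[
    [[15, -6, 0], 0],
    [[30, -13, 0], 0],
    [[40, -17, 0], 0],
    [[40, -17, 0], 0],
    [[40, -17, 0], 0],
    [[40, -17, 0], 0],
    [[40, -17, 0], 0],
    [[40, -17, 0], 0],
  ],
)

```text
clock: 17.05
eef_pos: [0.5232, 0.1644, 0.1741]
tcp_rot: [[0.247, 0.969, 0.007], [0.969, -0.247, 0.013], [0.015, 0.003, -1.0]]
wrist_force: [0.5, 0.2, -2.1]
gripper_width: 0.245
```

```bash
python3 j.py;python3 plan.py 509 284 178 75.9 4; python3 look.py t2 top 330 140 110 140 5;
```

```text
17.05 J [12.547 16.446 92.26   0.704 70.754 26.627] V [48.71  3.56 -4.88 -0.26  1.34 48.36] T [ -4.04 -46.43 -23.8    0.11   0.23  -0.89] p [523.17 164.44 174.05] tilt [0.0067 0.0134] F [ 0.5  0.2 -2.1] M [-0.05 -0.03  0.01] w 0.245
t 17.05 p [523.2 164.4 174.1] yaw 75.69 tilt [0.0067 0.0134] F [ 0.5  0.2 -2.1] w 0.245
[[[28.1, -10.8, -0.6], np.float64(-0.001)], [[28.1, -10.8, -0.6], np.float64(-0.001)], [[28.1, -10.8, -0.6], np.float64(-0.001)], [[28.1, -10.7, -0.6], np.float64(-0.001)]]
[0.5213 0.1722 0.1741] proj [235.6 242. ]
```

View pics/t2.png

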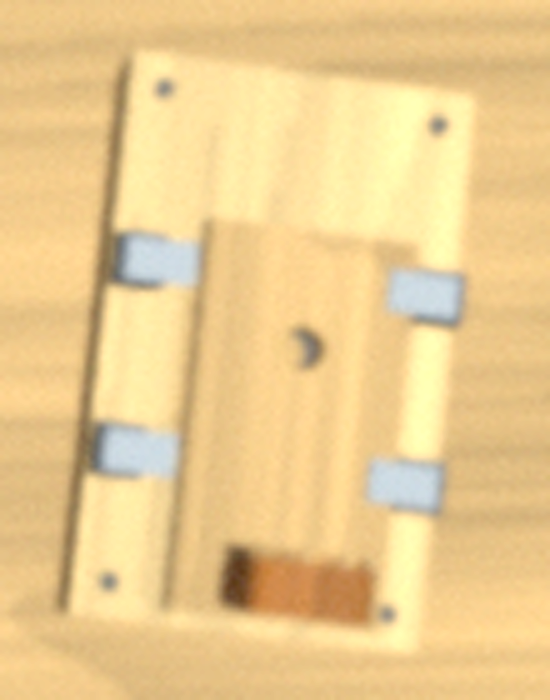

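>>> send_rows(
  steps=[
    [[28, -10, 0], 0],
    [[22, -8, 0], 0],
    [[16, -6, 0], 0],
    [[10, -4, 0], 0],
    [[5, -2, 0], 0],
    [[0, 0, 0], 0],
  ],
)

```text
clock: 17.7
eef_pos: [0.5024, 0.2665, 0.171]
tcp_rot: [[0.235, 0.972, -0.007], [0.972, -0.235, 0.018], [0.016, -0.011, -1.0]]
wrist_force: [-0.5, -0.1, -2.8]
gripper_width: 0.245
```

```bash
cp last.npz top_aligned.npz; python3 j.py;python3 plan.py 509 284.5 150 75.9 2; python3 look.py s16 scene 350 80 120 150 4;python3 - <<'E'
from h import *
t=dict(np.load('top_aligned.npz'))
pt=np.array([[dep(t,u,v) for u in range(380,402)] for v in range(202,220)])
fm=[(u+380,v+202) for v in range(18) for u in range(22) if pt[v,u,2]<.0605]
c=np.mean(fm,0);print('hole',c,len(fm),onz(t,*c,.068)); fb=[(u+380,v+202) for v in range(18) for u in range(22) if pt[v,u,2]<.02];c=np.mean(fb,0);print(c,len(fb),onz(t,*c,.042))
f=dict(np.load('last.npz'))
p=np.array([[dep(f,u,v)*1000 for u in range(395,445)] for v in range(120,215)])
for i in range(0,95,4):
    r=p[i];kk=(r[:,2]>100); 
    if kk.any(): print(120+i,kk.sum(),r[kk].mean(0).round(1), np.where(kk)[0][[0,-1]]+395)
E
```

```text
17.7 J [22.893 18.408 89.729  1.182 71.802 36.139] V [ 0.02  0.07  0.6  -0.67  0.11 -0.11] T [  0.56 -47.06 -25.2    0.28  -0.02   0.07] p [502.42 266.5  171.04] tilt [-0.0066  0.0185] F [-0.5 -0.1 -2.8] M [-0.   -0.    0.03] w 0.245
t 17.7 p [502.4 266.5 171. ] yaw 76.38 tilt [-0.0066  0.0185] F [-0.5 -0.1 -2.8] w 0.245
[[[9.3, 1.2, 10.7], np.float64(0.004)], [[9.4, 1.2, 10.7], np.float64(0.004)]]
[0.5025 0.266  0.1711] proj [406.3 176.7]
hole [389.43137255 209.47058824] 51 [ 0.58174576 -0.14211595  0.068     ]
[387.84 209.96] 25 [ 0.58222956 -0.14483449  0.042     ]
120 42 [520.2 270.  271.9] [395 436]
124 41 [521.8 270.6 266.7] [395 435]
128 34 [523.8 268.  261. ] [395 429]
132 34 [526.5 268.6 256.2] [395 428]
136 31 [528.7 267.9 250.9] [395 425]
140 29 [530.1 267.8 245.4] [395 423]
144 25 [519.4 267.4 234.3] [398 422]
148 25 [518.1 268.1 227.5] [398 422]
152 25 [518.4 267.7 221.1] [397 421]
156 24 [518.6 268.  214.8] [397 420]
160 22 [520.8 266.6 208.9] [396 417]
164 19 [515.4 268.4 200.1] [399 417]
168 20 [512.7 268.  192. ] [398 417]
172 18 [551.8 277.6 207.8] [399 416]
176 12 [510.5 268.1 177.1] [401 412]
180 12 [510.4 267.6 169.9] [400 411]
184 11 [510.5 267.9 163. ] [400 410]
188 10 [510.5 268.1 155.9] [400 409]
192 8 [509.5 267.4 147.9] [400 407]
196 7 [508.6 267.5 140.1] [400 406]
200 4 [508.8 267.8 132.9] [401 404]
204 3 [507.1 267.7 124.3] [401 403]
208 1 [1155.9  419.   555.6] [426 426]
```

View pics/s16.png

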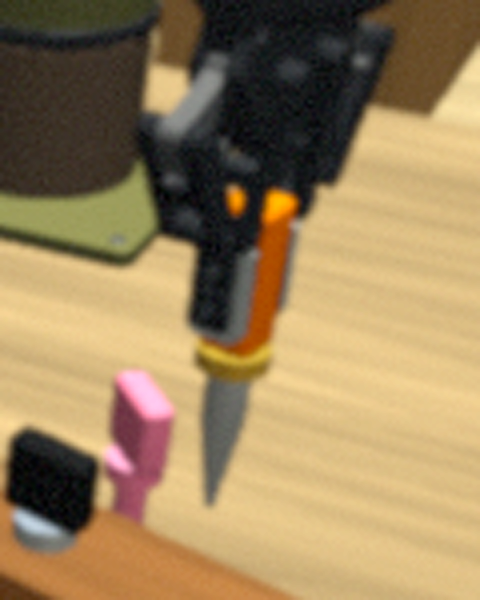

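>>> send_rows(
  steps=[
    [[6, 1, 5], 0],
    [[8, 1, 8], 0],
    [[5, 0.5, 10], 0],
    [[0, 0, 7], 0],
    [[0, 0, 3], 0],
    [[0, 0, 0], 0],
  ],
)

```text
clock: 18.35
eef_pos: [0.5103, 0.2826, 0.1341]
tcp_rot: [[0.24, 0.971, -0.008], [0.971, -0.24, 0.016], [0.014, -0.012, -1.0]]
wrist_force: [-0.3, 0.4, -2.9]
gripper_width: 0.244
```

```bash
python3 j.py;python3 plan.py 509.3 284.4 120 75.9 1; python3 look.py s17 scene 350 120 120 120 5
```

```text
18.35 J [24.111 21.513 90.665  1.127 67.879 37.564] V [-0.06  0.35  0.19 -0.12  0.03  0.04] T [  0.04 -49.3  -23.98   0.13  -0.09   0.  ] p [510.33 282.64 134.15] tilt [-0.0083  0.0163] F [-0.3  0.4 -2.9] M [-0.    0.03  0.  ] w 0.244
t 18.35 p [510.3 282.6 134.1] yaw 76.12 tilt [-0.0083  0.0163] F [-0.3  0.4 -2.9] w 0.244
[[[1.3, -1.3, 14.2], np.float64(0.004)]]
[0.5103 0.2827 0.1344] proj [411.7 202.3]
```

View pics/s17.png

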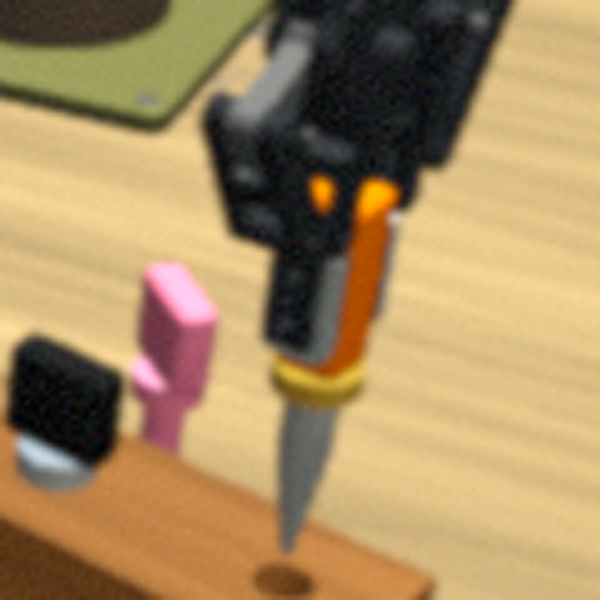

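>>> send_rows(
  steps=[
    [[0.5, -0.5, 6], 0],
    [[0.5, 0, 8], 0],
    [[0, 0, 10], 0],
    [[0, 0, 10], 0],
    [[0, 0, 10], 0],
    [[0, 0, 8], 0],
  ],
)

```text
clock: 19.0
eef_pos: [0.5108, 0.2849, 0.0799]
tcp_rot: [[0.24, 0.971, -0.005], [0.971, -0.24, 0.018], [0.016, -0.009, -1.0]]
wrist_force: [-0.0, 0.9, -2.5]
gripper_width: 0.247
```

```bash
python3 j.py
```

```text
19.0 J [24.3   24.77  94.358  1.186 60.712 37.619] V [  0.11   5.63   5.53   0.12 -11.1   -0.16] T [  0.01 -51.47 -21.98   0.13   0.08   0.  ] p [510.81 284.89  79.91] tilt [-0.0048  0.0176] F [-0.   0.9 -2.5] M [-0.05 -0.   -0.  ] w 0.247
```

>>> send_rows(
  steps=[
    [[0, 0, 6], 0],
    [[0, 0, 5], 0],
    [[0, 0, 3], 0],
    [[0, 0, 2], 0],
  ],
)

```text
clock: 19.4
eef_pos: [0.5098, 0.2848, 0.0607]
tcp_rot: [[0.24, 0.971, -0.007], [0.971, -0.24, 0.016], [0.014, -0.011, -1.0]]
wrist_force: [-0.1, -0.2, -2.5]
gripper_width: 0.248
```

```bash
python3 j.py
```

```text
19.4 J [24.334 26.065 95.491  1.215 58.45  37.596] V [-0.05  1.58  1.25 -0.03 -2.82  0.01] T [ -0.01 -51.23 -20.64   0.11   0.03   0.  ] p [509.83 284.84  60.75] tilt [-0.0075  0.0165] F [-0.1 -0.2 -2.5] M [-0.01 -0.01 -0.  ] w 0.248
```

>>> send_rows(
  steps=[
    [[0, 0, 1], 0],
    [[0, 0, 1], 0],
  ],
)

```text
clock: 19.6
eef_pos: [0.5101, 0.285, 0.0591]
tcp_rot: [[0.24, 0.971, -0.007], [0.971, -0.24, 0.017], [0.015, -0.011, -1.0]]
wrist_force: [-1.6, -1.1, 7.1]
gripper_width: 0.247
```

```bash
python3 j.py
```

```text
19.6 J [24.34  26.186 95.579  1.219 58.205 37.594] V [ 0.07 -0.04  0.   -0.12 -0.09  0.13] T [ -0.15 -46.51 -19.61   0.11  -0.9   -0.02] p [510.12 285.03  59.06] tilt [-0.0069  0.0167] F [-1.6 -1.1  7.1] M [-0.26  0.3   0.  ] w 0.247
```

>>> send_rows(
  steps=[
    [[0, 0, 0], 0],
    [[0, 0, 0], 0],
    [[0, 0, 0], 0],
    [[0, 0, -10], 0],
    [[0, 0, -15], 0],
    [[0, 0, -15], 0],
    [[0, 0, -15], 0],
    [[0, 0, -10], 0],
  ],
  jaw=50,
)

```text
clock: 20.4
eef_pos: [0.5121, 0.2846, 0.1303]
tcp_rot: [[0.24, 0.971, -0.003], [0.971, -0.24, 0.019], [0.018, -0.007, -1.0]]
wrist_force: [0.2, 0.5, 0.5]
gripper_width: 0.498
```

```bash
python3 j.py;python3 plan.py 489 199.3 135 75.7 4; python3 look.py s18 scene 330 110 120 140 4
```

```text
20.4 J [24.218 21.729 90.943  1.132 67.035 37.674] V [-0.17 -6.14 -7.36 -0.12 13.52  0.1 ] T [  0.03 -47.38 -22.3    0.1   -0.14  -0.  ] p [512.07 284.59 130.29] tilt [-0.0027  0.0187] F [0.2 0.5 0.5] M [-0.05  0.04  0.02] w 0.498
t 20.4 p [512.1 284.6 130.3] yaw 76.1 tilt [-0.0027  0.0187] F [0.2 0.5 0.5] w 0.498
[[[-22.1, -0.5, -1.6], np.float64(0.002)], [[-22.1, -0.4, -1.6], np.float64(0.002)], [[-22.1, -0.4, -1.6], np.float64(0.002)], [[-22.1, -0.4, -1.6], np.float64(0.002)]]
[0.5131 0.2851 0.1319] proj [412.4 204.9]
```

View pics/s18.png

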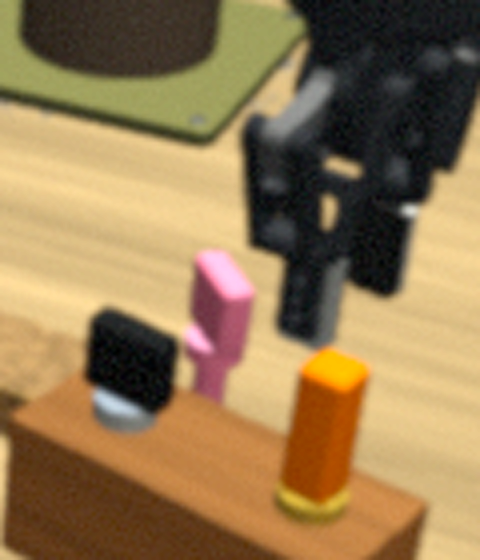

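>>> send_rows(
  steps=[
    [[-12, 0, -2], 0.002],
    [[-20, 0, 0], 0.002],
    [[-22, 0, 0], 0.002],
    [[-17, -1, 0], 0.001],
    [[-9, 0, 0], 0],
    [[0, 0, 0], 0],
  ],
)

```text
clock: 21.05
eef_pos: [0.488, 0.1994, 0.1309]
tcp_rot: [[0.248, 0.969, -0.004], [0.969, -0.248, 0.017], [0.016, -0.008, -1.0]]
wrist_force: [-0.1, 0.2, -0.5]
gripper_width: 0.503
```

```bash
python3 j.py;python3 plan.py 488 199.2 110 75.7 1
```

```text
21.05 J [16.853 17.498 97.805  1.133 64.623 30.71 ] V [-0.65 -0.08  0.48  0.59 -0.43 -0.08] T [ -0.28 -42.69 -21.85  -0.02   0.03  -0.1 ] p [488.04 199.42 130.87] tilt [-0.0039  0.0175] F [-0.1  0.2 -0.5] M [-0.05  0.01  0.01] w 0.503
t 21.05 p [488.  199.4 130.9] yaw 75.66 tilt [-0.0039  0.0175] F [-0.1  0.2 -0.5] w 0.503
[[[-0.6, 0.2, 20.9], np.float64(-0.001)]]
```

Exactly on. I'll descend about 71 mm to eef z ≈ 59.

>>> send_rows(
  steps=[
    [[0, 0, 8], 0],
    [[0, 0, 12], 0],
    [[0, 0, 14], 0],
    [[0, 0, 14], 0],
    [[0, 0, 10], 0],
    [[0, 0, 5], 0],
    [[0, 0, 2], 0],
    [[0, 0, 0], 0],
  ],
  jaw=40,
)

```text
clock: 21.85
eef_pos: [0.4898, 0.2035, 0.0608]
tcp_rot: [[0.247, 0.969, -0.003], [0.969, -0.247, 0.02], [0.019, -0.007, -1.0]]
wrist_force: [-0.2, 0.0, -0.0]
gripper_width: 0.403
```

```bash
python3 j.py;python3 plan.py 488 199.2 59 75.7 1; python3 look.py s19 scene 310 110 120 140 4
```

```text
21.85 J [ 17.138  22.475 102.377   1.386  54.957  30.65 ] V [ 0.27  0.07 -0.21  0.09 -0.03  0.03] T [ -0.   -44.29 -18.56   0.1   -0.06  -0.  ] p [489.79 203.51  60.79] tilt [-0.0025  0.0199] F [-0.2  0.  -0. ] M [-0.01  0.05 -0.02] w 0.403
t 21.85 p [489.8 203.5  60.8] yaw 75.69 tilt [-0.0025  0.0199] F [-0.2  0.  -0. ] w 0.403
[[[-4.6, -0.7, 1.7], np.float64(-0.0)]]
[0.4899 0.2035 0.061 ] proj [363.7 219.3]
```

View pics/s19.png

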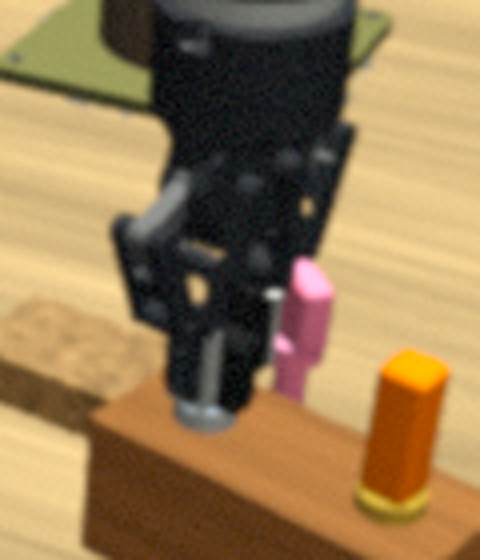

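>>> send_rows(
  steps=[
    [[-4.5, -0.5, 1], 0],
    [[0, 0, 0], 0],
  ],
)

```text
clock: 22.1
eef_pos: [0.489, 0.1994, 0.0607]
tcp_rot: [[0.247, 0.969, -0.0], [0.969, -0.247, 0.021], [0.02, -0.005, -1.0]]
wrist_force: [-0.7, 0.3, -0.0]
gripper_width: 0.398
```

```bash
python3 plan.py 488 199.2 59 75.7 1
```

```text
t 22.1 p [489.  199.4  60.7] yaw 75.71 tilt [-0.0004  0.0206] F [-0.7  0.3 -0. ] w 0.398
[[[-0.4, -0.9, 1.7], np.float64(0.0)]]
```

>>> send_rows(
  steps=[
    [[0, -1, 0.5], 0],
    [[0, 0, 0], 0],
    [[0, 0, 0], 0],
    [[0, 0, 0], 0],
    [[0, 0, 0], 0],
  ],
  jaw=0,
  force=80,
)

```text
clock: 22.6
eef_pos: [0.4884, 0.1994, 0.0612]
tcp_rot: [[0.247, 0.969, 0.001], [0.969, -0.247, 0.021], [0.021, -0.004, -1.0]]
wrist_force: [-0.3, 0.2, -1.2]
gripper_width: 0.172
```

```bash
python3 j.py; python3 look.py s20 scene 310 110 120 140 4
```

```text
22.6 J [ 16.757  22.149 102.9     1.397  54.527  30.274] V [ 0.03  0.1   0.2  -0.05 -0.   -0.07] T [ -0.01 -44.94 -18.98   0.1   -0.05   0.  ] p [488.35 199.43  61.24] tilt [0.0015 0.0212] F [-0.3  0.2 -1.2] M [-0.    0.01  0.01] w 0.172
[0.4883 0.1994 0.0612] proj [361.9 218. ]
```

View pics/s20.png

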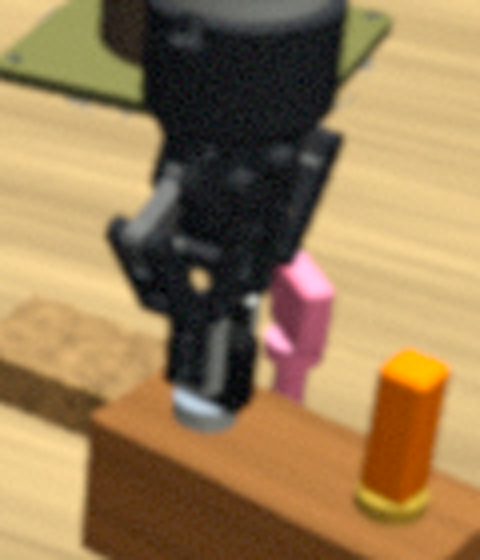

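>>> send_rows(
  steps=[
    [[0, 0, -8], 0],
    [[0, 0, -12], 0],
    [[0, 0, -15], 0],
    [[0, 0, -18], 0],
    [[0, 0, -18], 0],
    [[0, 0, -15], 0],
    [[0, 0, -10], 0],
    [[0, 0, -4], 0],
  ],
)

```text
clock: 23.45
eef_pos: [0.489, 0.1976, 0.1702]
tcp_rot: [[0.247, 0.969, 0.004], [0.969, -0.247, 0.022], [0.023, -0.001, -1.0]]
wrist_force: [-0.3, 0.4, -1.0]
gripper_width: 0.17
```

```bash
python3 j.py; python3 plan.py 582 -141 160 75.9 9;python3 look.py s21 scene 310 80 120 140 4;python3 - <<'E'
from h import *
f=dict(np.load('last.npz'))
p=np.array([[dep(f,u,v)*1000 for u in range(340,395)] for v in range(120,230)])
for i in range(20,110,4):
    r=p[i];kk=(r[:,2]>100); 
    if kk.any(): print(120+i,kk.sum(),r[kk].mean(0).round(1), np.where(kk)[0][[0,-1]]+340)
E
```

```text
23.45 J [16.536 14.963 95.106  1.224 69.329 30.425] V [-0.07 -2.67 -3.33 -0.01  5.97  0.07] T [  0.02 -41.88 -23.96   0.12  -0.02   0.  ] p [489.   197.56 170.16] tilt [0.0045 0.0222] F [-0.3  0.4 -1. ] M [ 0.01 -0.03  0.01] w 0.17
t 23.45 p [489.  197.6 170.2] yaw 75.68 tilt [0.0045 0.0222] F [-0.3  0.4 -1. ] w 0.17
[[[-33.9, 19.3, 0.3], np.float64(-0.0)], [[-33.9, 19.3, 0.3], np.float64(-0.0)], [[-33.9, 19.3, 0.3], np.float64(-0.0)], [[-33.9, 19.3, 0.3], np.float64(-0.0)], [[-33.9, 19.3, 0.3], np.float64(-0.0)], [[-34.0, 19.2, 0.3], np.float64(-0.0)], [[-34.0, 19.2, 0.3], np.float64(-0.0)], [[-34.0, 19.2, 0.3], np.float64(-0.0)], [[-34.0, 19.2, 0.3], np.float64(-0.0)]]
[0.4893 0.1977 0.1705] proj [367.1 162.5]
140 25 [504.6 200.  217.6] [356 380]
144 26 [503.1 199.5 210. ] [355 380]
148 25 [500.6 198.5 201.7] [355 379]
152 21 [498.7 200.2 194.4] [358 378]
156 18 [500.2 197.5 187.4] [357 374]
160 12 [501.7 200.4 181.8] [361 372]
164 11 [494.7 196.3 170. ] [360 370]
168 10 [495.7 196.6 163.3] [360 369]
172 10 [495.9 197.4 156.3] [360 369]
176 10 [496.2 196.6 148.7] [359 368]
180 10 [496.1 197.3 141.3] [359 368]
184 6 [495.4 196.2 133. ] [360 365]
```

View pics/s21.png

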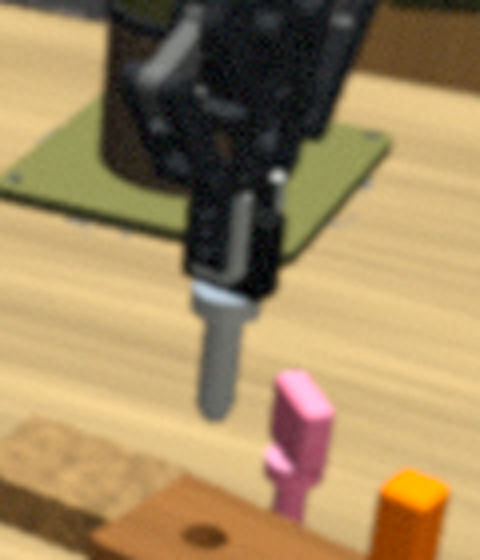

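```bash
python3 - <<'E'
from h import *
def hole(f,u0,v0,u1,v1):
    g=f['pixels'][v0:v1,u0:u1].astype(int).sum(2); bg=np.median(g)
    m=(bg-g).clip(0); m[m<40]=0
    n,l,st,c=cv2.connectedComponentsWithStats((m>0).astype(np.uint8)); i=1+st[1:,4].argmax(); m=m*(l==i)
    vv,uu=np.mgrid[v0:v1,u0:u1]; c=(uu*m).sum()/m.sum(),(vv*m).sum()/m.sum(); return np.round(c,2),st[i],(onz(f,*c,.068)*1000).round(1)
f=grab('scene'); print(hole(f,162,182,185,197)); print(hole(dict(np.load('scene0.npz')),165,183,187,194))
cv2.imwrite('pics/s22.png',cv2.convertScaleAbs(cv2.resize(f['pixels'][150:230,120:220],None,fx=7,fy=7,interpolation=cv2.INTER_CUBIC),alpha=1.8))
E
```

```text
(array([170.57, 188.39]), array([ 4,  4, 10,  6, 47], dtype=int32), array([ 585.5, -142.9,   68. ]))
(array([174.24, 189.59]), array([ 5,  4, 10,  6, 46], dtype=int32), array([ 585.4, -134.3,   68. ]))
```

View pics/s22.png

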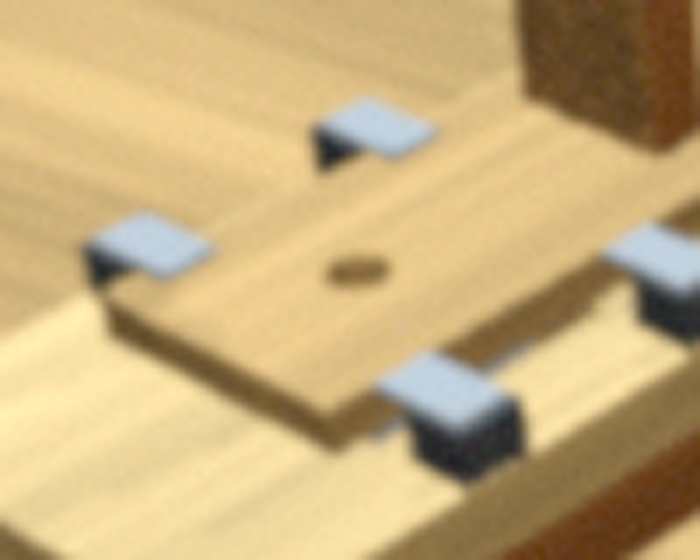

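>>> send_rows(
  steps=[
    [[-15, 9, 0], 0],
    [[-30, 17, 0], 0],
    [[-36, 20, 0], 0],
    [[-36, 20, 0], 0],
    [[-36, 20, 0], 0],
    [[-36, 20, 0], 0],
    [[-32, 18, 0], 0],
    [[-26, 15, 0], 0],
  ],
)

```text
clock: 24.35
eef_pos: [0.5596, -0.0807, 0.1555]
tcp_rot: [[0.239, 0.971, -0.01], [0.971, -0.239, 0.025], [0.022, -0.015, -1.0]]
wrist_force: [0.2, 0.4, -0.4]
gripper_width: 0.174
```

```bash
python3 j.py; python3 plan.py 583.8 -142 160 75.9 5
```

```text
24.35 J [-13.393  19.442  90.59    1.341  70.845  -0.029] V [-28.09  10.7  -13.73   0.11   4.98 -27.62] T [  1.54 -48.07 -23.03  -0.05   0.1    0.43] p [559.59 -80.74 155.48] tilt [-0.0097  0.025 ] F [ 0.2  0.4 -0.4] M [ 0.02 -0.01 -0.01] w 0.174
t 24.35 p [559.6 -80.7 155.5] yaw 76.18 tilt [-0.0097  0.025 ] F [ 0.2  0.4 -0.4] w 0.174
[[[-10.7, 7.6, -1.3], np.float64(0.001)], [[-10.7, 7.6, -1.3], np.float64(0.001)], [[-10.7, 7.6, -1.3], np.float64(0.001)], [[-10.7, 7.6, -1.3], np.float64(0.001)], [[-10.7, 7.7, -1.3], np.float64(0.001)]]
```

>>> send_rows(
  steps=[
    [[-19, 12, -1], 0],
    [[-14, 10, -1], 0],
    [[-9, 7, 0], 0],
    [[-5, 4, 0], 0],
    [[-1, 1, 0], 0],
    [[0, 0, 0], 0],
  ],
)

```text
clock: 24.95
eef_pos: [0.5801, -0.1403, 0.1508]
tcp_rot: [[0.243, 0.97, -0.018], [0.97, -0.243, 0.028], [0.023, -0.024, -0.999]]
wrist_force: [0.1, -0.0, -0.9]
gripper_width: 0.173
```

```bash
python3 j.py; python3 plan.py 583.8 -142 130 75.9 3;python3 look.py s23 scene 120 80 120 140 4
```

```text
24.95 J [-18.457  22.384  86.501   1.248  72.593  -4.782] V [0.37 0.07 0.18 0.26 0.23 0.06] T [ -0.46 -50.09 -24.38   0.06   0.12  -0.02] p [ 580.12 -140.35  150.84] tilt [-0.0178  0.0278] F [ 0.1 -0.  -0.9] M [-0.   -0.04 -0.01] w 0.173
t 24.95 p [ 580.1 -140.3  150.8] yaw 75.92 tilt [-0.0178  0.0278] F [ 0.1 -0.  -0.9] w 0.173
[[[-0.4, 1.5, 6.9], np.float64(0.0)], [[-0.4, 1.5, 6.9], np.float64(0.0)], [[-0.4, 1.5, 6.9], np.float64(0.0)]]
[ 0.58   -0.1401  0.1509] proj [167.8 147.7]
```

View pics/s23.png

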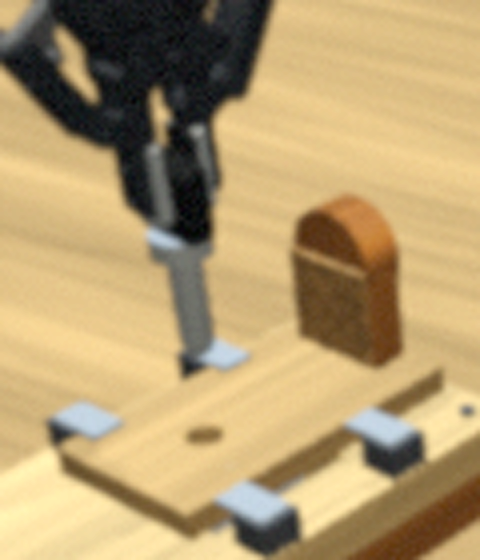

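```bash
python3 - <<'E'
from h import *
f=dict(np.load('last.npz'))
p=np.array([[dep(f,u,v)*1000 for u in range(150,190)] for v in range(120,172)])
for i in range(0,52,3):
    r=p[i];kk=(r[:,2]>105)&(r[:,0]>530)&(r[:,0]<640)
    if kk.any():
        m=r[kk].mean(0); c=np.array([1156,419])-m[:2]; c/=np.hypot(*c); print(120+i,kk.sum(),m.round(1),'axis',(m[:2]-6.3*c).round(1))
E
```

```text
120 25 [ 588.3 -135.6  208.1] axis [ 583.8 -140. ]
123 25 [ 590.3 -133.4  204. ] axis [ 585.8 -137.8]
126 26 [ 591.6 -133.4  199. ] axis [ 587.1 -137.8]
129 23 [ 593.7 -133.6  194.2] axis [ 589.2 -138. ]
132 21 [ 595.3 -133.1  189.5] axis [ 590.8 -137.5]
135 18 [ 592.1 -131.5  182.9] axis [ 587.6 -135.9]
138 17 [ 589.1 -134.4  175.3] axis [ 584.6 -138.8]
141 17 [ 589.3 -135.2  169.4] axis [ 584.7 -139.6]
144 14 [ 591.1 -135.7  164.3] axis [ 586.6 -140.1]
147 9 [ 585.7 -138.5  155.3] axis [ 581.2 -142.9]
150 10 [ 585.  -139.1  148.9] axis [ 580.5 -143.5]
153 9 [ 585.2 -138.8  143.1] axis [ 580.7 -143.2]
156 10 [ 585.4 -138.5  137.3] axis [ 580.9 -142.9]
159 9 [ 585.7 -138.   131.6] axis [ 581.2 -142.4]
162 9 [ 584.7 -137.7  125. ] axis [ 580.2 -142.1]
165 8 [ 585.6 -139.1  119. ] axis [ 581.1 -143.5]
168 4 [ 584.7 -138.7  112.4] axis [ 580.2 -143.1]
```

>>> send_rows(
  steps=[
    [[-0.5, 2, 5], 0],
    [[-0.5, 2, 10], 0],
    [[0, 1, 10], 0],
    [[0, 0, 5], 0],
    [[0, 0, 0], 0],
  ],
)

```text
clock: 25.5
eef_pos: [0.5834, -0.1383, 0.1181]
tcp_rot: [[0.24, 0.971, -0.019], [0.971, -0.239, 0.029], [0.023, -0.025, -0.999]]
wrist_force: [0.7, -0.3, -1.1]
gripper_width: 0.169
```

```bash
python3 j.py; python3 plan.py 584 -141.5 115 75.9 1;python3 look.py s24 scene 130 120 100 100 6
```

```text
25.5 J [-18.201  24.346  88.457   1.32   68.749  -4.846] V [ 0.18  0.2   0.12  0.01 -0.19  0.03] T [  0.01 -51.39 -23.18   0.14   0.05  -0.  ] p [ 583.38 -138.33  118.12] tilt [-0.0189  0.0288] F [ 0.7 -0.3 -1.1] M [ 0.02 -0.06 -0.02] w 0.169
t 25.5 p [ 583.4 -138.3  118.1] yaw 76.13 tilt [-0.0189  0.0288] F [ 0.7 -0.3 -1.1] w 0.169
[[[-3.0, 1.4, 3.0], np.float64(0.004)]]
[ 0.5835 -0.1384  0.1184] proj [169.7 164.9]
```

View pics/s24.png

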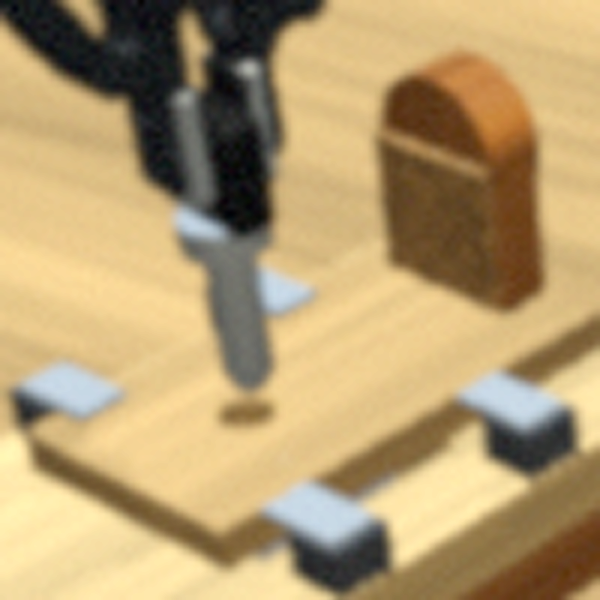

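>>> send_rows(
  steps=[
    [[-3, 1.5, 2], 0],
    [[-0.5, 0.2, 3], 0],
    [[0, 0.2, 3], 0],
    [[0, 0, 2], 0],
  ],
)

```text
clock: 25.95
eef_pos: [0.5852, -0.1428, 0.1084]
tcp_rot: [[0.24, 0.971, -0.017], [0.971, -0.239, 0.028], [0.023, -0.023, -0.999]]
wrist_force: [-0.9, 0.9, -1.1]
gripper_width: 0.176
```

```bash
python3 j.py;python3 look.py s25 scene 130 120 100 100 6
```

```text
25.95 J [-18.543  25.033  88.863   1.319  67.53   -5.196] V [-0.11  1.05  1.44  0.08 -2.59 -0.1 ] T [ -0.01 -51.89 -22.82   0.12   0.19  -0.  ] p [ 585.24 -142.79  108.39] tilt [-0.0168  0.0281] F [-0.9  0.9 -1.1] M [-0.05 -0.02  0.  ] w 0.176
[ 0.585  -0.1427  0.1081] proj [168.  169.6]
```

View pics/s25.png

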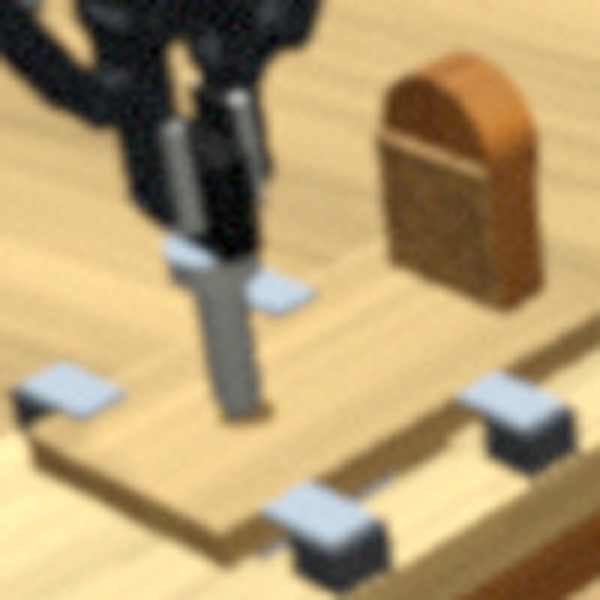

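>>> send_rows(
  steps=[
    [[1, -0.3, 1], 0],
    [[0, 0, 2], 0],
    [[0, 0, 2], 0],
  ],
)

```text
clock: 26.3
eef_pos: [0.5851, -0.1416, 0.1032]
tcp_rot: [[0.24, 0.971, -0.017], [0.971, -0.239, 0.028], [0.023, -0.023, -0.999]]
wrist_force: [0.3, 0.3, 0.3]
gripper_width: 0.174
```

```bash
python3 j.py
```

```text
26.3 J [-18.436  25.293  89.28    1.327  66.842  -5.103] V [ 0.04  1.02  1.46 -0.14 -2.33 -0.04] T [  0.08 -51.72 -22.53   0.22   0.09   0.  ] p [ 585.07 -141.56  103.19] tilt [-0.0166  0.028 ] F [0.3 0.3 0.3] M [-0.09  0.13 -0.  ] w 0.174
```

>>> send_rows(
  steps=[
    [[0, 0, 2], 0],
    [[0, 0, 2], 0],
    [[0, 0, 2], 0],
  ],
)

```text
clock: 26.6
eef_pos: [0.5838, -0.1419, 0.0972]
tcp_rot: [[0.239, 0.971, -0.018], [0.971, -0.239, 0.027], [0.022, -0.024, -0.999]]
wrist_force: [-1.0, 0.4, -0.3]
gripper_width: 0.172
```

```bash
python3 j.py
```

```text
26.6 J [-18.441  25.602  89.748   1.23   66.14   -5.111] V [-0.09  1.13  1.5  -0.04 -2.56 -0.06] T [  0.41 -51.85 -22.49   0.37   0.04  -0.  ] p [ 583.8  -141.88   97.18] tilt [-0.0184  0.0268] F [-1.   0.4 -0.3] M [-0.1   0.11 -0.03] w 0.172
```

>>> send_rows(
  steps=[
    [[0, -0.3, 2], 0],
    [[0, 0, 2], 0],
    [[0, 0, 2], 0],
  ],
)

```text
clock: 26.9
eef_pos: [0.5836, -0.1418, 0.0904]
tcp_rot: [[0.24, 0.971, -0.018], [0.971, -0.239, 0.027], [0.022, -0.024, -0.999]]
wrist_force: [-1.3, -0.3, -0.6]
gripper_width: 0.172
```

```bash
python3 j.py
```

```text
26.9 J [-18.439  25.982  90.234   1.239  65.25   -5.12 ] V [ 0.02  1.38  1.44 -0.15 -2.77 -0.04] T [  0.6  -51.78 -22.11   0.51  -0.01  -0.  ] p [ 583.62 -141.8    90.37] tilt [-0.018   0.0267] F [-1.3 -0.3 -0.6] M [-0.2   0.18 -0.03] w 0.172
```

>>> send_rows(
  steps=[
    [[-0.2, -0.3, 2], 0],
    [[0, -0.2, 3], 0],
    [[0, 0, 3], 0],
    [[0, 0, 3], 0],
  ],
)

```text
clock: 27.3
eef_pos: [0.5833, -0.142, 0.0786]
tcp_rot: [[0.239, 0.971, -0.017], [0.971, -0.239, 0.026], [0.021, -0.023, -1.0]]
wrist_force: [-0.8, -0.2, -0.9]
gripper_width: 0.177
```

```bash
python3 j.py
```

```text
27.3 J [-18.447  26.658  91.056   1.229  63.691  -5.16 ] V [ 0.03  2.05  2.02 -0.08 -4.08 -0.11] T [  0.72 -52.   -21.46   0.57   0.12  -0.  ] p [ 583.33 -141.96   78.55] tilt [-0.0171  0.026 ] F [-0.8 -0.2 -0.9] M [-0.25  0.13  0.  ] w 0.177
```

>>> send_rows(
  steps=[
    [[0, -0.2, 4], 0],
    [[0, 0, 4], 0],
    [[0, 0, 4], 0],
    [[0, 0, 3], 0],
  ],
)

```text
clock: 27.7
eef_pos: [0.5829, -0.1418, 0.0622]
tcp_rot: [[0.239, 0.971, -0.017], [0.971, -0.239, 0.025], [0.021, -0.023, -1.0]]
wrist_force: [-0.5, -1.2, -0.5]
gripper_width: 0.177
```

```bash
python3 j.py;python3 look.py s26 scene 130 120 100 100 6
```

```text
27.7 J [-18.431  27.659  92.105   1.223  61.628  -5.182] V [ 0.1   2.06  2.   -0.02 -4.12 -0.07] T [  0.87 -52.26 -20.65   0.63   0.14  -0.  ] p [ 582.9  -141.83   62.21] tilt [-0.017   0.0255] F [-0.5 -1.2 -0.5] M [-0.3   0.11 -0.01] w 0.177
[ 0.5827 -0.1418  0.0617] proj [172.5 190.7]
```

View pics/s26.png

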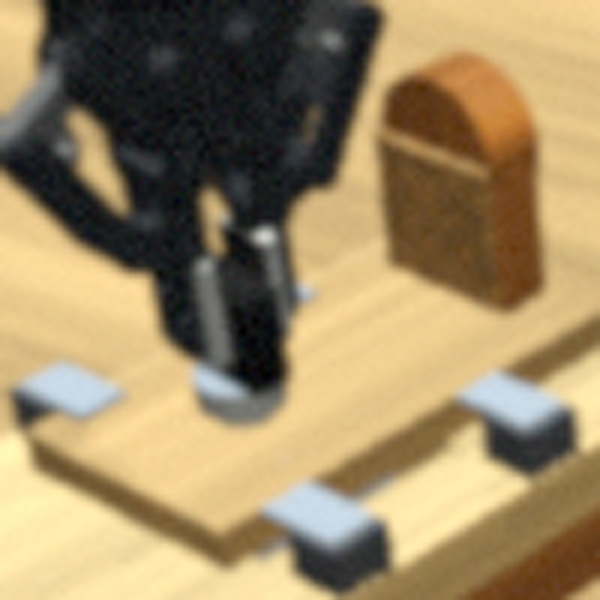

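Nearly down, with very low force. I'll finish seating it.

>>> send_rows(
  steps=[
    [[0, 0, 2], 0],
    [[0, 0, 1.5], 0],
  ],
)

```text
clock: 27.95
eef_pos: [0.5828, -0.1418, 0.058]
tcp_rot: [[0.239, 0.971, -0.017], [0.971, -0.239, 0.025], [0.021, -0.023, -1.0]]
wrist_force: [-0.9, -1.7, -0.0]
gripper_width: 0.171
```

>>> send_rows(
  steps=[
    [[0, 0, 1], 0],
  ],
)

```text
clock: 28.05
eef_pos: [0.5828, -0.1418, 0.057]
tcp_rot: [[0.239, 0.971, -0.017], [0.971, -0.239, 0.025], [0.021, -0.023, -1.0]]
wrist_force: [-1.8, -0.8, 7.9]
gripper_width: 0.171
```

>>> send_rows(
  steps=[
    [[0, 0, 1], 0],
  ],
)

```text
clock: 28.15
eef_pos: [0.5828, -0.1418, 0.0569]
tcp_rot: [[0.239, 0.971, -0.017], [0.971, -0.239, 0.025], [0.021, -0.023, -1.0]]
wrist_force: [-3.2, -0.7, 10.7]
gripper_width: 0.171
```

>>> send_rows(
  steps=[
    [[0, 0, 1], 0],
  ],
)

```text
clock: 28.25
eef_pos: [0.5829, -0.1418, 0.057]
tcp_rot: [[0.239, 0.971, -0.017], [0.971, -0.239, 0.025], [0.02, -0.022, -1.0]]
wrist_force: [-2.0, -0.4, 5.3]
gripper_width: 0.173
```

>>> send_rows(
  steps=[
    [[0, 0, 2.2], 0],
    [[0, 0, 2.5], 0],
  ],
)

```text
clock: 28.45
eef_pos: [0.5829, -0.1418, 0.0568]
tcp_rot: [[0.239, 0.971, -0.015], [0.971, -0.239, 0.024], [0.02, -0.02, -1.0]]
wrist_force: [-5.7, -0.8, 17.0]
gripper_width: 0.173
```

>>> send_rows(
  steps=[
    [[0, -0.3, 2.7], 0],
    [[0, -0.3, 2.7], 0],
  ],
)

```text
clock: 28.65
eef_pos: [0.5829, -0.1418, 0.0568]
tcp_rot: [[0.239, 0.971, -0.011], [0.971, -0.238, 0.023], [0.02, -0.016, -1.0]]
wrist_force: [-5.2, -1.6, 15.4]
gripper_width: 0.174
```

```bash
python3 j.py
```

```text
28.65 J [-18.412  27.843  92.745   1.205  60.437  -5.212] V [-0.05 -0.55  1.06 -0.02 -1.63 -0.03] T [  0.91 -43.42 -18.78   0.69  -1.56   0.  ] p [ 582.92 -141.83   56.79] tilt [-0.0111  0.023 ] F [-5.2 -1.6 15.4] M [-0.06  0.86  0.05] w 0.174
```

>>> send_rows(
  steps=[
    [[0, -0.2, 3.5], 0],
    [[0, -0.2, 3.5], 0],
  ],
)

```text
clock: 28.85
eef_pos: [0.583, -0.1419, 0.0567]
tcp_rot: [[0.238, 0.971, -0.007], [0.971, -0.238, 0.021], [0.019, -0.012, -1.0]]
wrist_force: [-6.8, 0.1, 20.8]
gripper_width: 0.172
```

>>> send_rows(
  steps=[
    [[0, -0.2, 3.7], 0],
    [[0, -0.2, 3.7], 0],
  ],
)

```text
clock: 29.05
eef_pos: [0.583, -0.1419, 0.0566]
tcp_rot: [[0.238, 0.971, -0.003], [0.971, -0.238, 0.02], [0.019, -0.007, -1.0]]
wrist_force: [-6.7, 0.6, 21.2]
gripper_width: 0.175
```

```bash
python3 j.py
```

```text
29.05 J [-18.397  27.627  93.193   1.185  59.697  -5.235] V [-0.09 -0.58  1.2  -0.05 -2.06 -0.03] T [  0.97 -39.53 -18.24   0.72  -2.44  -0.01] p [ 583.05 -141.9    56.65] tilt [-0.0028  0.0198] F [-6.7  0.6 21.2] M [0.08 1.23 0.04] w 0.175
```

>>> send_rows(
  steps=[
    [[0, -0.3, 3.6], 0],
    [[0, -0.3, 3.6], 0],
  ],
)

```text
clock: 29.25
eef_pos: [0.5831, -0.142, 0.0566]
tcp_rot: [[0.238, 0.971, 0.002], [0.971, -0.238, 0.018], [0.018, -0.003, -1.0]]
wrist_force: [-6.8, -0.6, 19.6]
gripper_width: 0.172
```

>>> send_rows(
  steps=[
    [[0, -0.5, 0], 0],
    [[0, 0, 0], 0],
  ],
)

```text
clock: 29.45
eef_pos: [0.5827, -0.1418, 0.0585]
tcp_rot: [[0.238, 0.971, 0.004], [0.971, -0.238, 0.017], [0.018, -0.0, -1.0]]
wrist_force: [-1.0, -2.2, -1.7]
gripper_width: 0.169
```

>>> send_rows(
  steps=[
    [[0, 0, 0], 0],
    [[0, 0, 0], 0],
    [[0, 0, 0], 0],
  ],
  jaw=45,
)

```text
clock: 29.75
eef_pos: [0.5836, -0.1409, 0.0579]
tcp_rot: [[0.238, 0.971, 0.005], [0.971, -0.238, 0.019], [0.02, 0.0, -1.0]]
wrist_force: [0.1, -0.1, -1.3]
gripper_width: 0.453
```

```bash
python3 j.py
```

```text
29.75 J [-18.361  27.358  93.482   1.313  59.238  -5.256] V [ 0.11  0.34 -0.12  0.33 -0.19 -0.08] T [ -0.03 -51.5  -20.12   0.1    0.02   0.  ] p [ 583.63 -140.92   57.94] tilt [0.005  0.0191] F [ 0.1 -0.1 -1.3] M [ 0.06  0.01 -0.05] w 0.453
```

>>> send_rows(
  steps=[
    [[0, 0, -8], 0],
    [[0, 0, -12], 0],
    [[0, 0, -15], 0],
    [[0, 0, -18], 0],
    [[0, 0, -18], 0],
    [[0, 0, -15], 0],
    [[0, 0, -10], 0],
  ],
)

```text
clock: 30.45
eef_pos: [0.5833, -0.1422, 0.1601]
tcp_rot: [[0.238, 0.971, 0.004], [0.971, -0.238, 0.021], [0.021, -0.001, -1.0]]
wrist_force: [0.3, 0.5, 0.2]
gripper_width: 0.449
```

```bash
python3 j.py;python3 look.py s27 scene 120 100 120 110 6;python3 - <<'E'
from h import *
f=dict(np.load('last.npz'))
for v in range(172,192,2): print(v,[(dep(f,u,v)*1000).round(0).astype(int).tolist() for u in (164,168,171,174,177)])
E
```

```text
30.45 J [-18.525  21.501  86.488   1.246  72.181  -5.135] V [-0.22 -5.61 -8.25 -0.11 13.63  0.16] T [  0.03 -48.56 -23.66   0.12  -0.1   -0.  ] p [ 583.34 -142.2   160.07] tilt [0.0038 0.0206] F [0.3 0.5 0.2] M [ 0.01 -0.04  0.05] w 0.449
[ 0.5844 -0.1426  0.1617] proj [164.2 142.9]
172 [[591, -147, 105], [596, -133, 111], [592, -129, 110], [588, -126, 110], [582, -125, 107]]
174 [[591, -149, 100], [594, -136, 105], [594, -128, 108], [589, -126, 105], [584, -123, 104]]
176 [[592, -148, 97], [595, -136, 102], [595, -128, 104], [590, -125, 103], [582, -126, 98]]
178 [[591, -150, 91], [593, -138, 96], [594, -130, 99], [589, -127, 97], [584, -125, 95]]
180 [[591, -151, 87], [595, -137, 93], [595, -130, 95], [593, -124, 96], [587, -123, 93]]
182 [[590, -153, 81], [591, -141, 85], [595, -130, 91], [593, -125, 91], [586, -124, 88]]
184 [[590, -153, 77], [593, -141, 82], [594, -131, 86], [592, -126, 86], [587, -124, 84]]
186 [[597, -147, 78], [592, -142, 77], [593, -133, 80], [591, -128, 81], [585, -127, 78]]
188 [[597, -147, 74], [596, -138, 76], [595, -132, 77], [589, -131, 74], [581, -131, 70]]
190 [[598, -148, 69], [598, -138, 73], [595, -133, 73], [590, -131, 71], [583, -130, 67]]
```

View pics/s27.png

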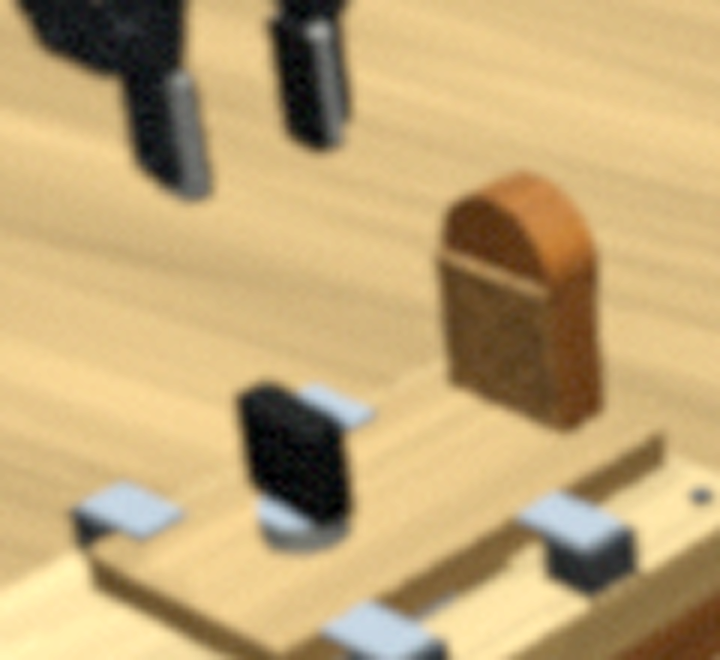

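>>> send_rows(
  steps=[
    [[15, -8, -10], 0],
    [[30, -15, -5], 0],
    [[35, -17, 0], 0],
    [[35, -17, 0], 0],
    [[30, -14, 0], 0],
    [[20, -8, 0], 0],
    [[8, -4, 0], 0],
    [[0, 0, 0], 0],
  ],
)

```text
clock: 31.3
eef_pos: [0.5396, 0.0564, 0.1827]
tcp_rot: [[0.24, 0.971, 0.005], [0.971, -0.24, 0.022], [0.023, -0.001, -1.0]]
wrist_force: [0.6, -0.8, -0.4]
gripper_width: 0.45
```

```bash
python3 j.py;python3 look.py t3 top 150 100 300 200 2;cp last.npz tl.npz; python3 look.py s28 scene 0 0 560 420 1; python3 - <<'E'
from h import *
t=dict(np.load('tl.npz'));f=dict(np.load('last.npz'))
p=np.array([[dep(t,u,v)*1000 for u in range(360,420)] for v in range(180,240)]).reshape(-1,3)
k=(p[:,2]>100)&(p[:,0]>540)&(p[:,0]<620)&(p[:,1]<-100)
q=p[k];print('wing top z',np.median(q[:,2]),cv2.minAreaRect(q[:,:2].astype(np.float32)),len(q))
k=(p[:,2]>73.5)&(p[:,2]<86)&(abs(p[:,0]-582)<18)&(abs(p[:,1]+143)<18);q=p[k];print('collar z',np.median(q[:,2]),q.mean(0),len(q))
k=(p[:,2]>60)&(p[:,2]<72)&(abs(p[:,0]-582)<30)&(abs(p[:,1]+143)<30);print('foot z',np.median(p[k][:,2]))
for n,u,v in(('glue',285,117),('tin',227,140),('cork',273,294)): print(n,dep(t,u,v).round(3))
# drift
p=np.array([[dep(t,u,v)*1000 for u in range(160,200)] for v in range(235,265)]).reshape(-1,3);k=p[:,2]>130;q=p[k]
print('drift',np.median(q[:,2]),cv2.minAreaRect(q[:,:2].astype(np.float32)))
a=dict(np.load('top0.npz'))['pixels'].astype(int); d=abs(a-t['pixels']).sum(2)
for n,(u0,v0,u1,v1) in dict(glue=(265,100,305,145),tin=(205,120,250,160),cork=(248,275,300,315)).items(): print(n,'diff',d[v0:v1,u0:u1].mean().round(1),d[v0:v1,u0:u1].max())
E
```

```text
31.3 J [ 0.553 15.659 92.072  1.352 71.98  14.007] V [ 0.69 -0.16  0.15 -0.42  0.    0.06] T [  0.66 -42.81 -24.24   0.3   -0.     0.12] p [539.58  56.41 182.72] tilt [0.0049 0.0225] F [ 0.6 -0.8 -0.4] M [ 0.03 -0.01 -0.01] w 0.45
[0.5399 0.0557 0.1827] proj [298.6 230.6]
[0.5403 0.0548 0.1827] proj [273.8 148.1]
wing top z 113.47487547483615 ((581.3931274414062, -147.35482788085938), (33.570987701416016, 16.597801208496094), 77.6126708984375) 126
collar z 79.09244921718339 [ 577.491145   -146.61278805   78.73292665] 12
foot z 68.53382222822502
glue [0.767 0.074 0.123]
tin [0.737 0.195 0.052]
cork [0.409 0.104 0.03 ]
drift 139.6240968273198 ((510.24444580078125, 204.09130859375), (23.523954391479492, 187.15797424316406), 0.26135939359664917)
glue diff 17.6 37
tin diff 20.8 37
cork diff 29.6 204
```

View pics/t3.png

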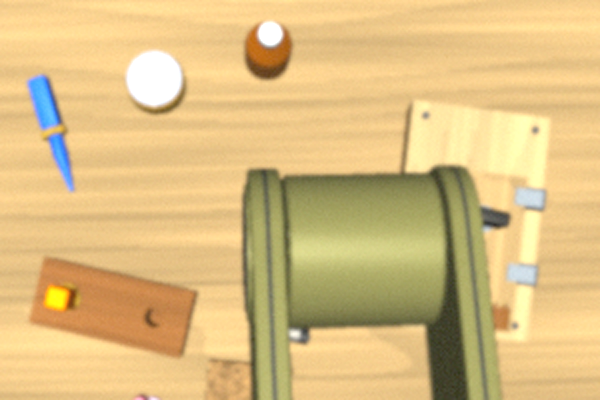

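View pics/s28.png

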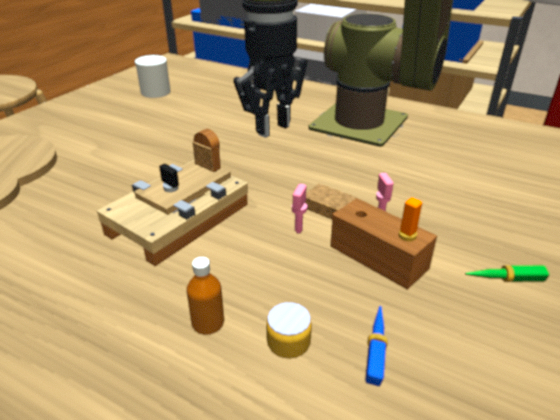

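```bash
python3 -c "
from h import *
print(ctrl.hand_in(), ctrl.get_obs()['clock'])"
```

```text
the job is handed in; nothing more can be done
the job is handed in; nothing more can be done
```

The job is done as asked and handed in at about 31.5 s, with the robot touching nothing.

- **Drift:** I eased it through the crescent gap. It slid the foot about 8.6 mm toward −y until the holes lined up. I pressed its collar with about 22 N, drew it out, and stood it back in its own block hole.
- **Bolt:** It went through both holes with under 2 N of resistance until the collar touched. I pressed it with about 22 N and let go.

**Last checks:**
- The wing top was 44.9 mm above the foot, against 46 mm nominal, so the bolt is fully home.
- The drift is upright in the block, with its handle top at 139.6 mm.
- The tin and glue bottle measured where they started. In the top view the arm partly hid the cork block, but its height still read the same and the scene view shows it in place.

**What disagreed or went wrong:**
- **Fingertip height:** in the camera, the fingertips were about 30 mm above the reported TCP. I worked to the camera height, and the contact heights fitted it.
- **Hole position:** the two cameras differed by about 3–4 mm in x for the foot hole. The board hole as felt with the drift also lay about 2–3 mm off the camera estimate in y. I settled it by watching and feeling during insertion.
- **Tool tilt:** the tool leaned by up to about 2° during the moves and could not be corrected.
- **Bolt lift:** the bolt rose about 2 mm with the gripper as I eased off the pressing. It dropped back when released, and I did not press it again after that.
- **Look-alikes:** the blue and green look-alikes were lying down by the first pictures after the start. The arm had not come near enough to touch them.

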